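# Make up two sample kits for the profile projector

## Task

Make up two sample kits from the stock on the granite plate: into the blue tray the brass bushing (larger compartment) and the hexagonal nut (smaller compartment); into the orange tray, one part to a compartment, the rectangular steel block in the middle and the steel flanged bushing and flat steel ring in the two outer ones, either way round. Every part must sit flat on its compartment floor, the bushings upright, flange down. Leave the loupe and the remote control alone.

Things in the scene. Friction and masses are not known exactly. Their poses are not given: they have to be found in the camera images.
- brass_bushing: Plain yellow brass bushing, a ring 22 mm across and 18 mm high with a bore, standing on its end on the granite plate. Origin at the centre of its underside, z up its axis.
- steel_bushing: Bright steel flanged bushing, 24 mm high, standing on its flange: flange 20 mm across at the foot, barrel about 16 mm across above it, bored. Origin at the centre of its underside, z up its axis.
- flange_ring: Bright steel flat ring, 30 mm outside diameter, 6 mm high, lying flat. The hole cannot be used to grip it: take it across the outside. Origin at the centre of its underside, z up its axis.
- hex_nut: Dark blue-grey hexagonal nut blank, 19 mm across flats (x axis), 22 mm across corners (y axis), 10 mm high, lying flat. Origin at the centre of its underside, z up.
- steel_block: Bright rectangular ground steel block lying flat: 20 mm (x axis) by 30 mm (y axis), 9 mm high. Origin at the centre of its underside, z up.
- loupe: Black eye loupe, 34 mm across at the foot and 36 mm high, tapering upward, standing loose on the granite plate among the stock. Not wanted; to be left alone. Origin at the centre of its underside.
- remote: Loose beige remote control, 127 x 47 x 20 mm, lying on the bench to the right of the granite plate. To be left alone. Origin at the centre of its underside.
- blue_tray: Blue parts tray, fixed on the riser, 79 mm (x axis) by 134 mm (y axis); origin at the centre of its underside. Walls 26 mm high, 2 to 3 mm thick; floor 2 mm thick. A cross wall 20 mm high at y = -12 mm parts it into a larger compartment (inside 70 mm in x, y -11 to +63, centre y = +26 mm) and a smaller one (70 mm in x, y -63 to -13, centre y = -38 mm).
- orange_tray: Orange tray, fixed on the riser, 90 mm (x axis) by 165 mm (y axis), 14 mm high, origin at the centre of its underside, floor and walls 3 mm thick. Two cross walls, as high as the rim, part it along y into three compartments, each 84 mm in x and about 51 mm in y, with centres at y = -54, 0 and +54 mm.
- setting_plate: Reddish-grey granite plate, fixed, 155 mm (x) by 300 mm (y), on which the stock and the loupe stand. Origin on the bench below its centre; its top is 35 mm above the origin (z = 0.035). To the left of it the trays stand, either one nearer, on a fixed aluminium riser of the same height: all parts, trays and loupe start at z = 0.035.

How it is judged:
At the end, for the whole second after the job is handed in: Each part at rest in its own compartment, flat (under 4 mm off the tray floor, tilt under 0.15 rad); offsets in x, y from the compartment centre: brass bushing within 32, 34 mm, nut 32, 22 mm, block, steel bushing and ring 36, 20 mm; block in the middle, bushing and ring in different outer ones (x of brass_bushing in the frame of blue_tray between -0.032 and 0.032 m and y of brass_bushing in the frame of blue_tray between -0.008 and 0.06 m and z of each of brass_bushing, hex_nut in the frame of blue_tray below 0.006 m and angle between each of brass_bushing, hex_nut, steel_block's own z axis and vertical below 0.15 rad and x of hex_nut in the frame of blue_tray between -0.032 and 0.032 m and y of hex_nut in the frame of blue_tray between -0.06 and -0.016 m and x of steel_block in the frame of orange_tray between -0.036 and 0.036 m and y of steel_block in the frame of orange_tray between -0.02 and 0.02 m and z of steel_block in the frame of orange_tray below 0.007 m and (((x of steel_bushing in the frame of orange_tray between -0.036 and 0.036 m and y of steel_bushing in the frame of orange_tray between 0.034 and 0.074 m and z of steel_bushing in the frame of orange_tray below 0.007 m and angle between steel_bushing's own z axis and vertical below 0.15 rad) and (x of flange_ring in the frame of orange_tray between -0.036 and 0.036 m and y of flange_ring in the frame of orange_tray between -0.074 and -0.034 m and z of flange_ring in the frame of orange_tray below 0.007 m and angle between flange_ring's own z axis and vertical below 0.15 rad)) or ((x of steel_bushing in the frame of orange_tray between -0.036 and 0.036 m and y of steel_bushing in the frame of orange_tray between -0.074 and -0.034 m and z of steel_bushing in the frame of orange_tray below 0.007 m and angle between steel_bushing's own z axis and vertical below 0.15 rad) and (x of flange_ring in the frame of orange_tray between -0.036 and 0.036 m and y of flange_ring in the frame of orange_tray between 0.034 and 0.074 m and z of flange_ring in the frame of orange_tray below 0.007 m and angle between flange_ring's own z axis and vertical below 0.15 rad))) and linear speed of each of brass_bushing, steel_bushing, flange_ring, hex_nut, steel_block below 0.02 m/s and angular speed of each of brass_bushing, steel_bushing, flange_ring, hex_nut, steel_block below 0.3 rad/s); the robot touches nothing.
It fails at once if the loupe is pushed or picked up (moved more than 15 mm) (distance of loupe from where it was at the start of the episode above 0.015 m).
It fails at once if the remote control is pushed (moved more than 20 mm) (distance of remote from where it was at the start of the episode above 0.02 m).
It also fails if it takes over 120 s, if anything falls off the work surface, if the arm or the gripper's body presses on something with over 40 N, if the wrist force passes 120 N, or if a joint passes its speed limit or range.

## Robot

A 6-joint arm with a two-finger parallel gripper is mounted at the origin on a cart in front of the work surface, level with it; the furniture and walls round the work are solid. World frame = base frame: x ahead of the robot, y to its left, z up, the work surface at z = 0. Lengths are in m, angles in rad, forces in N, time in s.
With the tool pointing down it reaches from about 0.35 to 0.8 m from the base axis. Payload 7.3 kg.
Tool frame: the origin (TCP) lies at the very end of the fingers, on their centre line; the grasp point (between the pads) lies 19 mm behind it; z points along the fingers, y is the direction in which the jaws open and shut (so a half turn about z gives the same grasp; the last joint's range is limited). The gripper opens to 85 mm and grips with 20 to 120 N. Pads are 22 mm wide; open, the fingers measure 114 mm over their backs; the gripper's body (76 mm by 85 mm) begins 54 mm behind the grasp point. The pads swing forward as they close: fully open they stand 13 mm farther back than shut.
Start: joints at [1.155, 0.342, 1.524, -0, 1.275, -0.146], TCP at [0.14, 0.506, 0.231] pointing down, gripper open.
Joint ranges: [-2.53, 2.53], [-0.77, 2.02], [0.04, 2.7], [-1, 4.14], [0.28, 2.66], [-3.11, 3.11]. Speed limits (rad/s): [2.57, 2.57, 3.14, 3.14, 3.14, 3.14].

## Interface

Orientations are given as a unit quaternion [x, y, z, w].
In Python, from workcell import sense, grab_frame, camera_model, close_job gives the robot as it stands. The module is installed in compiled form; this text tells all that it offers.
- The arm moves only by the shell command python3 -m jog 'ROWS'. ROWS is JSON, a list of rows, each a list of 7 numbers: the turn, a rotation vector about the tool's x, y, z in degrees, then the shift along the tool's x, y, z in m, then the opening in per cent of the stroke, from 0 (shut) to 100 (fully open). In form: [[ax, ay, az, x, y, z, claw], ...]. A call has 1 to 12 rows; each row is the pose to reach, as a shift and turn from the pose measured when the call began, along the tool's axes at that moment; what a row does not reach only later rows make up. A row lasts 1/12 s, in which the tool goes at most 41.7 mm and 7.16 degrees, less where a joint would pass 70% of its speed; a pose out of reach is approached as far as the arm can. A call with a gripper value outside its range is refused whole. The fingers move at their own pace and stop on an object; the grip force is fixed at half the most. Time passes only in rows, so rows that repeat a pose let the fingers close. It gives the time, the measured TCP pose, the force and the opening at its end, in the units of the state.
- sense(): the state, without advancing time (a new reading comes with each control period).
- grab_frame(name): name is "side" or "top"; returns the picture (480x640x3 uint8, red, green, blue); there is no depth.
- camera_model(name): a dict with "mtx" (3x3 intrinsics, pixels), "k1" (the pictures are not rectified: a ray, as slopes to the right and down, at radius r is drawn at 1 + k1 r^2 times it, then the intrinsics apply), "pose" (4x4, takes a point from camera to world coordinates). Camera axes: x right, y up, looking along -z (the intrinsics and any distortion apply to the point x, -y, -z); pixel columns grow to the right and rows downward; lengths in m; the calibration is good to about 2 mm. A picture is of the moment at which its call begins. camera_model takes no time and is no camera call.
- close_job(): hands the job in, once; it reports no verdict.
The state is a dict: "time_s": time; "joint_pos": joint angles; "qd": joint speeds; "tau": joint torques, N m; "tcp_pos": TCP position; "orientation": TCP orientation; "wrist_force": force on the tool from outside, world axes, zero at the start; "wrist_torque": the same for the moment, N m; "gripper_width": finger opening in m.
Only numpy, scipy, OpenCV 4.12 (cv2) and the standard library are available. Lean on these libraries where they do the work, as an engineer would, in place of code of your own. Each camera call takes 0.05 s, during which the arm holds its last target.

## Working session

There is one attempt and no reset: what is moved stays moved. The work goes in short steps, Python scripts to look and compute and a shell command to move; the robot and the scene stay as the last step left them, time stands still between calls to the robot, and variables do not carry over. Pictures are saved under pics/ and viewed, and the job is handed in when it is done.

```bash
mkdir -p pics; python3 - <<'E'
from workcell import *
import cv2,numpy as np
print(sense())
for n in("side","top"):
    im=grab_frame(n); cv2.imwrite(f"pics/{n}0.png",im[:,:,::-1]); m=camera_model(n); print(n,m)
E
```

```text
{'time_s': 0.0, 'joint_pos': array([ 1.15499753e+00,  3.42743180e-01,  1.52500668e+00,  1.02354100e-05,
        1.27535009e+00, -1.46001996e-01]), 'qd': array([ 7.86354406e-04, -4.34010649e-04,  9.39798299e-05, -7.29701650e-05,
       -2.15326908e-03,  1.08354379e-03]), 'tau': array([ 4.17280198e-04, -4.33677685e+01, -2.46009833e+01, -1.23317045e-04,
        7.97605055e-03,  1.16910445e-05]), 'tcp_pos': array([0.13975257, 0.50566319, 0.23061893]), 'orientation': array([ 1.34491078e-01,  9.90914518e-01, -7.22753860e-04, -2.13630273e-04]), 'wrist_force': array([ 0.23585816, -0.48699302, -0.22195274]), 'wrist_torque': array([0.03292122, 0.01590979, 0.00681263]), 'gripper_width': 0.08534910451396252}
side {'mtx': array([[436.39047278,   0.        , 321.04771891],
       [  0.        , 436.39047278, 238.37102976],
       [  0.        ,   0.        ,   1.        ]]), 'k1': 0.004481455631187549, 'pose': array([[ 0.99903567,  0.01826768, -0.03992527,  0.41205296],
       [-0.04386335,  0.37519243, -0.92590855, -1.07721089],
       [-0.00193455,  0.92676692,  0.37563191,  0.4454833 ],
       [ 0.        ,  0.        ,  0.        ,  1.        ]])}
top {'mtx': array([[469.38010516,   0.        , 316.53884752],
       [  0.        , 469.38010516, 233.78041324],
       [  0.        ,   0.        ,   1.        ]]), 'k1': -0.1008781925824992, 'pose': array([[ 0.00793218,  0.98072008, -0.19525678,  0.27181298],
       [-0.99924343,  0.01520858,  0.03579485, -0.09193639],
       [ 0.03807431,  0.19482512,  0.98009873,  1.0044856 ],
       [ 0.        ,  0.        ,  0.        ,  1.        ]])}
```

View pics/side0.png

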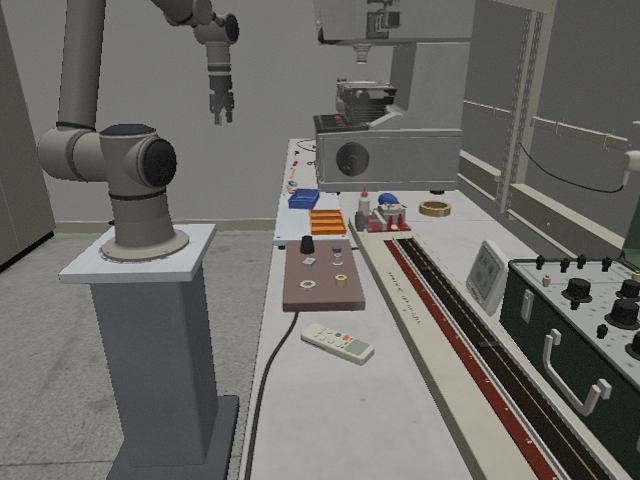

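View pics/top0.png

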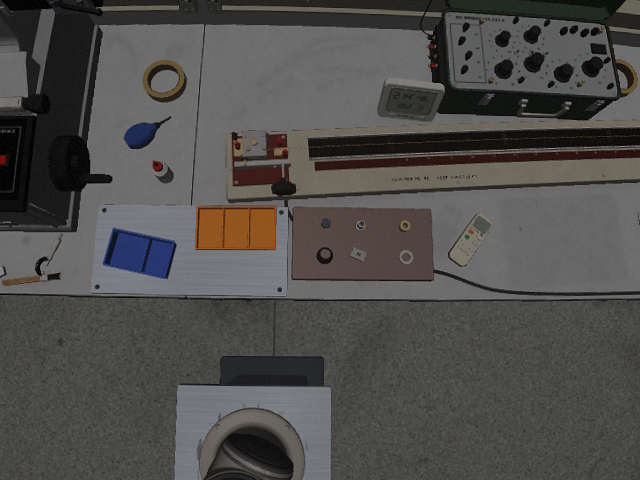

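The top view shows the trays on the left: blue at about (140,253), orange at (236,228). On the plate are the nut (325,223), steel bushing (361,225), brass bushing (405,225), loupe (324,255), block (358,254) and ring (406,257). I'll zoom in next.

```bash
cat > h.py <<'E'
from workcell import *
import cv2,numpy as np
def proj(n,P):
    m=camera_model(n);T=np.linalg.inv(m['pose']);p=(T[:3,:3]@np.atleast_2d(P).T).T+T[:3,3]
    s=np.c_[p[:,0]/-p[:,2],-p[:,1]/-p[:,2]];r2=(s**2).sum(1,keepdims=True);s=s*(1+m['k1']*r2)
    return s@np.diag([m['mtx'][0,0],m['mtx'][1,1]])+m['mtx'][:2,2]
def cast(n,uv,z):
    m=camera_model(n);uv=np.atleast_2d(uv).astype(float)
    d=cv2.undistortPoints(uv[:,None],m['mtx'],np.array([m['k1'],0,0,0,0.]))[:,0]
    D=np.c_[d[:,0],-d[:,1],-np.ones(len(d))]@m['pose'][:3,:3].T
    o=m['pose'][:3,3];return o+D*((z-o[2])/D[:,2])[:,None]
E
python3 - <<'E'
import cv2
a=cv2.imread('pics/top0.png');s=cv2.imread('pics/side0.png')
cv2.imwrite('pics/t_plate.png',cv2.resize(a[200:290,285:440],None,fx=5,fy=5,interpolation=cv2.INTER_CUBIC))
cv2.imwrite('pics/t_tray.png',cv2.resize(a[195:300,88:295],None,fx=3.8,fy=3.8,interpolation=cv2.INTER_CUBIC))
cv2.imwrite('pics/s_plate.png',cv2.resize(s[180:320,275:375],None,fx=4,fy=4,interpolation=cv2.INTER_CUBIC))
E
```

```text
(no output)
```

View pics/t_plate.png

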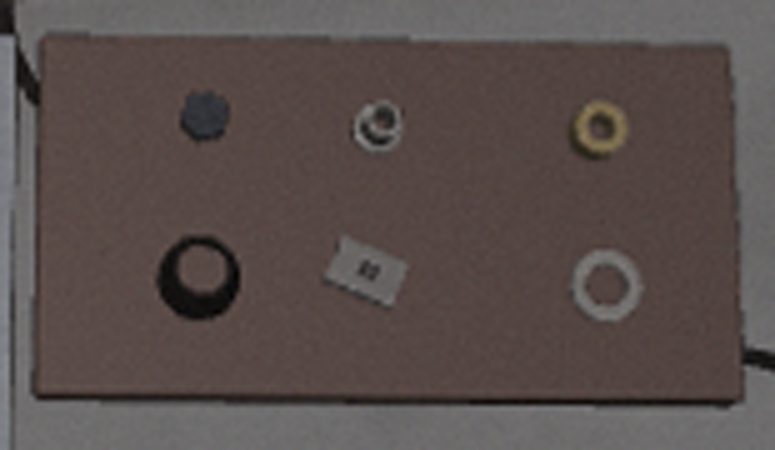

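View pics/t_tray.png

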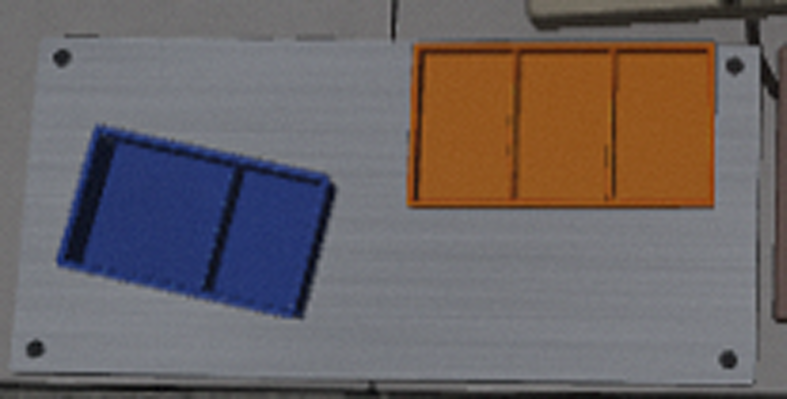

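View pics/s_plate.png

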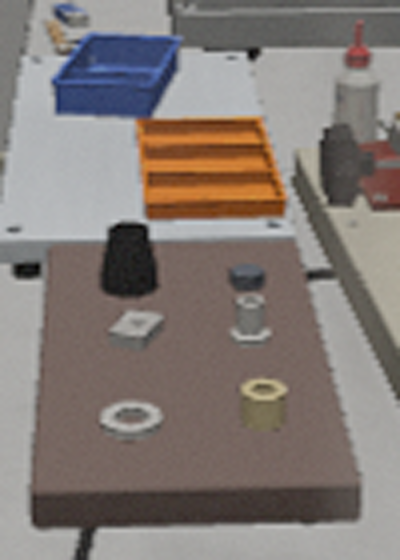

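```bash
python3 - <<'E'
from h import *
a=cv2.imread('pics/top0.png').astype(int)
hsv=cv2.cvtColor(a.astype(np.uint8),cv2.COLOR_BGR2HSV)
g=a.sum(2)/3; b,gr,r=a[...,0],a[...,1],a[...,2]
roi=np.zeros(g.shape,bool); roi[212:274,297:428]=1
ms={'bright':roi&(g>115),'brass':roi&(r-b>32)&(g>85),'nut':roi&(b-r>-2)&(g<100),'dark':roi&(g<45)}
print('plate', np.median(a[roi],0))
hs={'bright':[.035],'brass':[.053],'nut':[.045],'dark':[.035]}
for k,m in ms.items():
    cs,_=cv2.findContours(m.astype(np.uint8),cv2.RETR_EXTERNAL,cv2.CHAIN_APPROX_NONE)
    for c in cs:
        if len(c)<8: continue
        (cx,cy),(w,h),an=cv2.minAreaRect(c); bx=cv2.boundingRect(c)
        ctr=[bx[0]+(bx[2]-1)/2,bx[1]+(bx[3]-1)/2]
        ys,xs=np.nonzero(cv2.drawContours(np.zeros(g.shape,np.uint8),[c],-1,1,-1))
        cen=[xs.mean(),ys.mean()]
        print(k,bx,'cen',np.round(cen,2),'mar',np.round([w,h,an],1),[np.round(cast('top',cen,z)[0],4) for z in(.035,.041,.044,.045,.053,.059)])
for k,rng in {'blue':((105,120,30),(130,255,255)),'orange':((5,150,60),(20,255,255))}.items():
    m=cv2.inRange(hsv,*rng); m[:195]=0;m[300:]=0;m[:,:88]=0;m[:,300:]=0
    cs,_=cv2.findContours(m,cv2.RETR_EXTERNAL,cv2.CHAIN_APPROX_NONE);c=max(cs,key=cv2.contourArea)
    box=cv2.boxPoints(cv2.minAreaRect(c)); print(k,box.round(1).tolist())
    z=.061 if k=='blue' else .049
    P=cast('top',box,z);print(P.round(4).tolist(),P.mean(0).round(4),[np.linalg.norm(P[i]-P[i-1]).round(4) for i in range(4)])
print(cast('top',[[293,207],[432,209],[433,279],[292,279]],.035).round(3).tolist())
E
```

```text
plate [66. 70. 85.]
brass (400, 220, 10, 10) cen [404.81 224.86] mar [ 9.2  8.5 45. ] [array([ 0.4873, -0.3161,  0.035 ]), array([ 0.486 , -0.3147,  0.041 ]), array([ 0.4853, -0.314 ,  0.044 ]), array([ 0.4851, -0.3138,  0.045 ]), array([ 0.4833, -0.3119,  0.053 ]), array([ 0.482 , -0.3106,  0.059 ])]
nut (325, 254, 8, 9) cen [329.06 258.78] mar [ 3.1 10.6 38.7] [array([ 0.4121, -0.1539,  0.035 ]), array([ 0.4113, -0.1535,  0.041 ]), array([ 0.4108, -0.1533,  0.044 ]), array([ 0.4107, -0.1533,  0.045 ]), array([ 0.4095, -0.1528,  0.053 ]), array([ 0.4087, -0.1524,  0.059 ])]
nut (321, 219, 10, 9) cen [325.49 222.82] mar [ 8.  9. 90.] [array([ 0.4889, -0.1461,  0.035 ]), array([ 0.4876, -0.1458,  0.041 ]), array([ 0.4869, -0.1456,  0.044 ]), array([ 0.4867, -0.1456,  0.045 ]), array([ 0.4849, -0.1451,  0.053 ]), array([ 0.4836, -0.1448,  0.059 ])]
dark (316, 247, 17, 17) cen [324.3  255.21] mar [15.7 16.1 26.6] [array([ 0.4195, -0.1439,  0.035 ]), array([ 0.4186, -0.1436,  0.041 ]), array([ 0.4182, -0.1435,  0.044 ]), array([ 0.418 , -0.1434,  0.045 ]), array([ 0.4168, -0.143 ,  0.053
[... 906 characters left out ...]
9296875], [110.80000305175781, 226.8000030517578], [175.8000030517578, 241.3000030517578], [167.5, 278.79998779296875]]
[[0.3897, 0.3088, 0.061], [0.4678, 0.2985, 0.061], [0.4397, 0.1607, 0.061], [0.3629, 0.1727, 0.061]] [0.415  0.2352 0.061 ] [np.float64(0.1387), np.float64(0.0788), np.float64(0.1407), np.float64(0.0778)]
orange [[195.0, 206.0], [275.0, 206.0], [275.0, 249.0], [195.0, 249.0]]
[[0.5176, 0.1285, 0.049], [0.5202, -0.0392, 0.049], [0.4289, -0.0415, 0.049], [0.4264, 0.1231, 0.049]] [0.4733 0.0427 0.049 ] [np.float64(0.0914), np.float64(0.1677), np.float64(0.0913), np.float64(0.1647)]
[[0.522, -0.077, 0.035], [0.524, -0.377, 0.035], [0.372, -0.373, 0.035], [0.369, -0.077, 0.035]]
```

```bash
python3 - <<'E'
from h import *
def lut(n):
    return cv2.imread(f'pics/{n}0.png').astype(int)
a=lut('top');g=a.sum(2)/3;b,gr,r=a[...,0],a[...,1],a[...,2]
roi=np.zeros(g.shape,bool); roi[212:274,297:428]=1
for name,(x0,x1,y0,y1),zs in [('bush',(350,372,214,238),(.0375,.059)),('block',(345,375,242,268),(.044,)),('ring',(394,420,244,270),(.041,)),('nut',(316,336,214,232),(.045,)),('brass',(395,415,216,234),(.053,))]:
    q=np.zeros_like(roi);q[y0:y1,x0:x1]=1
    m=q&(r-b<12)&(g>80) if name in('bush','block','ring') else (q&(b-r>-4)&(g>48) if name=='nut' else q&(r-b>30)&(g>75))
    cs,_=cv2.findContours(m.astype(np.uint8),cv2.RETR_EXTERNAL,cv2.CHAIN_APPROX_NONE);c=max(cs,key=len)
    F=cv2.drawContours(np.zeros(g.shape,np.uint8),[c],-1,1,-1);ys,xs=np.nonzero(F)
    bx=cv2.boundingRect(c);mar=cv2.minAreaRect(c)
    for z in zs:
        P=cast('top',[[xs.mean(),ys.mean()],[bx[0]+bx[2]/2-.5,bx[1]+bx[3]/2-.5]],z)
        B=cast('top',cv2.boxPoints(mar),z)
        print(name,bx,len(xs),z,P.round(4).tolist(),'box',B[:,:2].round(4).tolist())
s=lut('side'); 
cv2.imwrite('pics/s_p2.png',cv2.resize(s[232:296,296:352].astype(np.uint8),None,fx=9,fy=9,interpolation=cv2.INTER_NEAREST))
a8=a.astype(np.uint8)
cv2.imwrite('pics/t_p2.png',np.clip(cv2.resize(a8[212:270,345:415],None,fx=10,fy=10,interpolation=cv2.INTER_NEAREST).astype(int)*1.6,0,255))
E
```

```text
bush (356, 220, 10, 11) 77 0.0375 [[0.485, -0.2199, 0.0375], [0.4849, -0.2203, 0.0375]] box [[0.4846, -0.2065], [0.499, -0.2205], [0.4851, -0.2342], [0.4708, -0.2202]]
bush (356, 220, 10, 11) 77 0.059 [[0.4803, -0.217, 0.059], [0.4801, -0.2175, 0.059]] box [[0.4799, -0.2039], [0.494, -0.2176], [0.4804, -0.231], [0.4664, -0.2173]]
block (350, 247, 17, 14) 135 0.044 [[0.4224, -0.2136, 0.044], [0.4227, -0.2136, 0.044]] box [[0.4195, -0.1958], [0.4374, -0.2038], [0.4255, -0.2313], [0.4076, -0.2232]]
ring (399, 250, 15, 14) 153 0.041 [[0.4178, -0.315, 0.041], [0.4181, -0.3153, 0.041]] box [[0.4178, -0.2951], [0.4372, -0.3148], [0.4172, -0.3345], [0.398, -0.3148]]
nut (321, 218, 10, 9) 60 0.045 [[0.4877, -0.1458, 0.045], [0.4885, -0.1456, 0.045]] box [[0.4883, -0.134], [0.5003, -0.1455], [0.4876, -0.1582], [0.4756, -0.1467]]
brass (400, 220, 11, 10) 79 0.053 [[0.4833, -0.3121, 0.053], [0.4841, -0.3124, 0.053]] box [[0.4789, -0.2986], [0.4963, -0.3076], [0.4872, -0.3261], [0.4698, -0.3171]][ WARN:0@0.189] global loadsave.cpp:1063 imwrite_ Unsupported depth image for selected encoder is fallbacked to CV_8U.
```

View pics/t_p2.png

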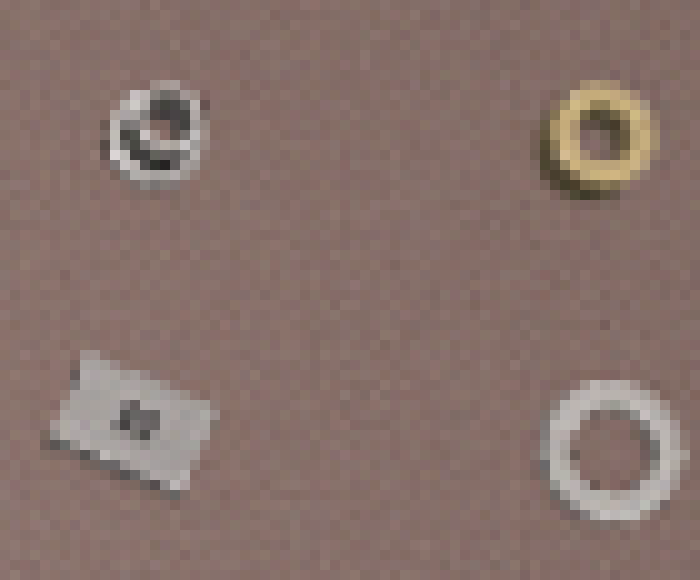

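View pics/s_p2.png

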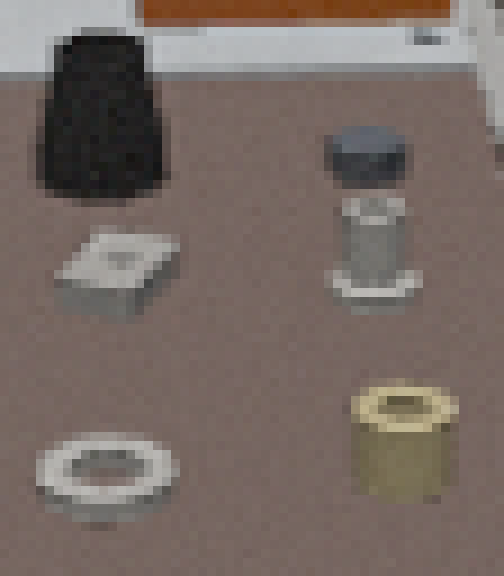

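The two views agree with the given sizes: block box 30 × 19.6 mm, plate about 300 × 152 mm. Next I need the nut's orientation and the loupe and bushing refined, plus a planner that prints the shifts.

```bash
cat >> h.py <<'E'
from scipy.spatial.transform import Rotation as R
def plan(x,y,z,yaw):
    "row (deg, m) from present pose to xyz, tool down, jaw axis at yaw deg (mod 180)"
    s=sense();R0=R.from_quat(s['orientation'])
    best=None
    for k in(yaw,yaw+180):
        t=np.radians(k);Y=np.array([np.cos(t),np.sin(t),0]);Z=np.array([0,0,-1.]);X=np.cross(Y,Z)
        v=(R0.inv()*R.from_matrix(np.c_[X,Y,Z])).as_rotvec(degrees=True)
        if best is None or np.linalg.norm(v)<np.linalg.norm(best): best=v
    d=R0.inv().apply(np.array([x,y,z])-s['tcp_pos'])
    print('row',best.round(1).tolist(),d.round(4).tolist(),'| tcp',s['tcp_pos'].round(4),'F',s['wrist_force'].round(1),'w',round(s['gripper_width'],4),'t',round(s['time_s'],2),'q',s['joint_pos'].round(2))
E
python3 - <<'E'
from h import *
print('flange',cast('top',[[360.2,225.5]],.0375).round(4),'top',cast('top',[[361.2,223.2]],.059).round(4))
a=cv2.imread('pics/top0.png')
cv2.imwrite('pics/nut.png',np.clip(cv2.resize(a[212:266,308:340],None,fx=10,fy=10,interpolation=cv2.INTER_NEAREST).astype(int)*2,0,255).astype(np.uint8))
# side checks
for n,P in dict(nut=(.4875,-.1457,.045),bush=(.482,-.219,.059),brass=(.4835,-.3121,.053),ring=(.418,-.315,.041),block=(.4225,-.2136,.044),loupe=(.4195,-.144,.035)).items(): print(n,proj('side',P).round(1))
plan(.45,.15,.2,0)
E
```

```text
flange [[ 0.4838 -0.2197  0.0375]] top [[ 0.484 -0.219  0.059]]
nut [[336.2 247.1]]
bush [[336.3 254.5]]
brass [[340.7 276.7]]
ring [[307.5 283.5]]
block [[308.8 260.3]]
loupe [[307.  251.3]]
row [-0.1, 0.0, 74.5] [-0.3938, -0.2601, 0.031] | tcp [0.1398 0.5057 0.2307] F [-0.8 -0.4 -0.4] w 0.0856 t 0.1 q [ 1.16  0.34  1.52 -0.    1.28 -0.15]
```

View pics/nut.png

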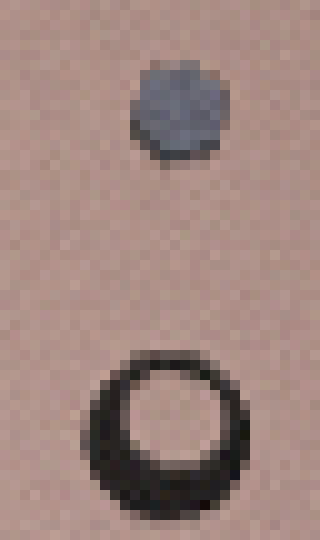

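```bash
python3 - <<'E'
from h import *
for n,sl,z in (('top',(212,234,314,338),.045),):
    a=cv2.imread(f'pics/{n}0.png').astype(float)
    d=np.clip(a[...,2]-a[...,0]+4,-2,20)  # redness: plate ~19+4, nut ~<4
    c=d[sl[0]:sl[1],sl[2]:sl[3]].astype(np.float32)
    c=cv2.GaussianBlur(cv2.resize(c,None,fx=8,fy=8,interpolation=cv2.INTER_CUBIC),(0,0),5)
    for th in (8,11):
        cs,_=cv2.findContours((c<th).astype(np.uint8),cv2.RETR_EXTERNAL,cv2.CHAIN_APPROX_NONE);k=max(cs,key=len)[:,0].astype(float)
        P=cast(n,np.c_[(k[:,0]+.5)/8-.5+sl[2],(k[:,1]+.5)/8-.5+sl[0]],z)[:,:2]
        ang=np.arange(0,180,10);w=[np.ptp(P@[np.cos(t),np.sin(t)]) for t in np.radians(ang)]
        print(th,P.min(0)/2+P.max(0)/2,dict(zip(ang.tolist(),(1e3*np.array(w)).round(1).tolist())))
E
python3 -m jog '[[0,0,7,-0.033,-0.022,0.003,40],[0,0,14,-0.066,-0.044,0.006,40],[0,0,21,-0.1,-0.066,0.01,40],[0,0,28,-0.133,-0.088,0.012,40],[0,0,35,-0.166,-0.11,0.015,40],[0,0,42,-0.2,-0.132,0.018,40],[0,0,49,-0.233,-0.154,0.02,40],[0,0,56,-0.266,-0.176,0.022,40],[0,0,63,-0.3,-0.2,0.025,40],[0,0,70,-0.333,-0.22,0.028,40],[0,0,74.5,-0.366,-0.24,0.03,40],[0,0,74.5,-0.394,-0.26,0.03,40]]'
python3 -c "
from h import *
plan(.4835,-.312,.12,0)"
```

```text
8 [ 0.4868573  -0.14560118] {0: 20.2, 10: 19.4, 20: 19.4, 30: 20.0, 40: 20.2, 50: 20.2, 60: 19.7, 70: 18.8, 80: 18.6, 90: 19.2, 100: 19.6, 110: 19.7, 120: 19.7, 130: 19.7, 140: 19.6, 150: 20.2, 160: 20.6, 170: 20.7}
11 [ 0.48686188 -0.14560116] {0: 21.3, 10: 20.6, 20: 20.6, 30: 21.1, 40: 21.4, 50: 21.2, 60: 20.8, 70: 19.8, 80: 19.8, 90: 20.2, 100: 20.8, 110: 21.0, 120: 21.0, 130: 20.7, 140: 20.6, 150: 21.4, 160: 21.8, 170: 21.8}
time_s: 1.1
tcp_pos: [0.4513, 0.148, 0.2004]
orientation: [0.709, 0.706, -0.001, 0.0]
wrist_force: [-0.2, 0.9, 0.4]
gripper_width: 0.0341
row [-0.1, 0.1, -0.3] [-0.4597, 0.0343, 0.081] | tcp [0.4513 0.148  0.2004] F [-0.2  0.9  0.4] w 0.0341 t 1.1 q [ 0.16  0.28  1.7  -0.    1.16  0.16]
```

```bash
python3 -m jog '[[0,0,-0.3,-0.04,0.003,0,40],[0,0,-0.3,-0.08,0.006,0,40],[0,0,-0.3,-0.12,0.009,0,40],[0,0,-0.3,-0.16,0.012,0.01,40],[0,0,-0.3,-0.2,0.015,0.02,40],[0,0,-0.3,-0.24,0.018,0.03,40],[0,0,-0.3,-0.28,0.021,0.04,40],[0,0,-0.3,-0.32,0.024,0.05,40],[0,0,-0.3,-0.36,0.027,0.06,40],[0,0,-0.3,-0.4,0.03,0.07,40],[0,0,-0.3,-0.44,0.034,0.08,40],[0,0,-0.3,-0.46,0.034,0.081,40]]'
python3 - <<'E'
from h import *
plan(.4835,-.312,.045,0)
for n,r in(('side',(190,310,260,380)),('top',(180,290,340,470))):
    a=grab_frame(n)[:,:,::-1]; cv2.imwrite(f'pics/{n}1.png',cv2.resize(a[r[0]:r[1],r[2]:r[3]],None,fx=5,fy=5,interpolation=cv2.INTER_CUBIC))
E
```

```text
time_s: 2.1
tcp_pos: [0.4823, -0.3161, 0.1177]
orientation: [0.708, 0.706, -0.001, -0.001]
wrist_force: [-0.2, -0.1, 0.1]
gripper_width: 0.034
row [-0.2, 0.1, -0.1] [0.0042, 0.0014, 0.0727] | tcp [ 0.4823 -0.3161  0.1177] F [-0.2 -0.1  0.1] w 0.034 t 2.1 q [-0.71  0.55  1.53 -0.    1.07 -0.71]
```

View pics/side1.png

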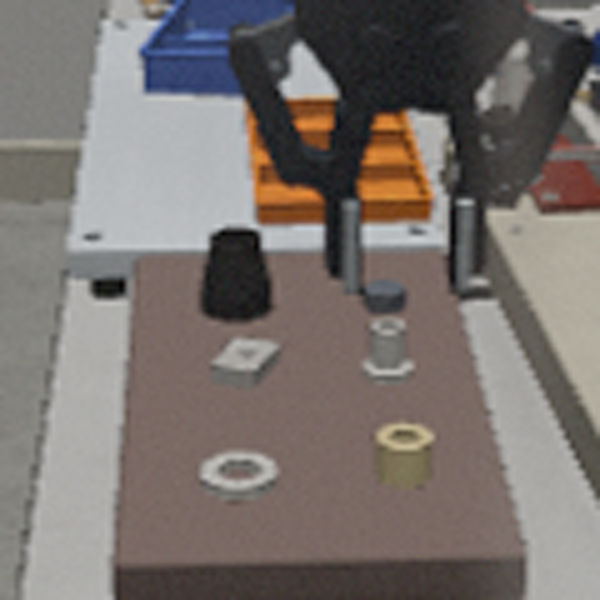

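View pics/top1.png

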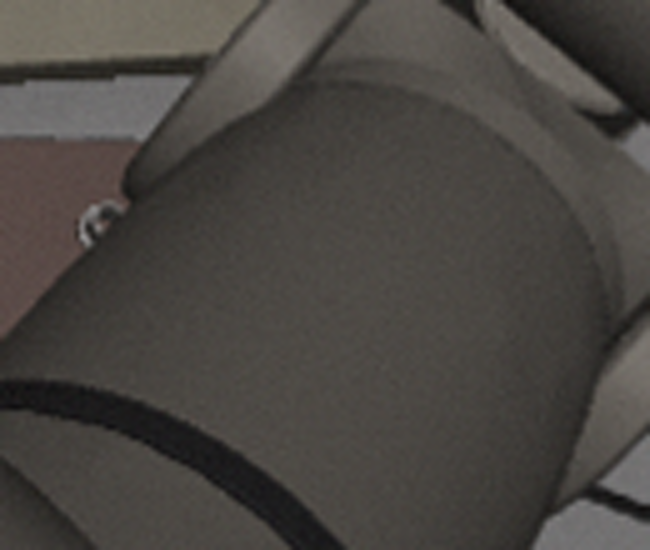

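```bash
python3 - <<'E'
from h import *
for z in(.110,.1177,.125,.13): print(z,proj('side',[[.4653,-.316,z],[.4993,-.316,z]]).round(1).tolist())
E
```

```text
0.11 [[331.8, 251.1], [349.5, 250.8]]
0.1177 [[331.8, 247.4], [349.6, 247.1]]
0.125 [[331.8, 243.9], [349.7, 243.5]]
0.13 [[331.8, 241.4], [349.8, 241.1]]
```

The side view has the fingertips at about (330,248) and (353,248), so the tip height matches the TCP at this opening. Going down on the brass bushing.

```bash
python3 -m jog '[[0,0,0,0.004,0.0014,0.02,40],[0,0,0,0.004,0.0014,0.04,40],[0,0,0,0.004,0.0014,0.06,40],[0,0,0,0.004,0.0014,0.07,40],[0,0,0,0.004,0.0014,0.076,40],[0,0,0,0.004,0.0014,0.079,40],[0,0,0,0.004,0.0014,0.079,40],[0,0,0,0.004,0.0014,0.079,10],[0,0,0,0.004,0.0014,0.079,0],[0,0,0,0.004,0.0014,0.079,0],[0,0,0,0.004,0.0014,0.079,0],[0,0,0,0.004,0.0014,0.079,0]]'
python3 - <<'E'
from h import *
plan(.4835,-.312,.13,0)
E
```

```text
time_s: 3.2
tcp_pos: [0.4843, -0.3122, 0.0407]
orientation: [0.708, 0.706, -0.001, 0.001]
wrist_force: [0.4, 1.4, 5.9]
gripper_width: 0.019
row [-0.0, 0.2, -0.2] [-0.0001, -0.0008, -0.0893] | tcp [ 0.4843 -0.3122  0.0407] F [0.4 1.4 5.9] w 0.019 t 3.2 q [-0.7   0.64  1.6  -0.    0.89 -0.7 ]
```

```bash
python3 - <<'E'
from h import *
for n,r in(('side',(210,310,280,380)),):
    a=grab_frame(n)[:,:,::-1]; cv2.imwrite(f'pics/{n}2.png',cv2.resize(a[r[0]:r[1],r[2]:r[3]],None,fx=6,fy=6,interpolation=cv2.INTER_CUBIC))
plan(.4835,-.312,.13,0)
E
```

```text
row [-0.0, 0.1, -0.2] [-0.0001, -0.0008, -0.0893] | tcp [ 0.4843 -0.3121  0.0407] F [0.  1.3 5.9] w 0.0192 t 3.25 q [-0.7   0.64  1.6  -0.    0.89 -0.7 ]
```

View pics/side2.png

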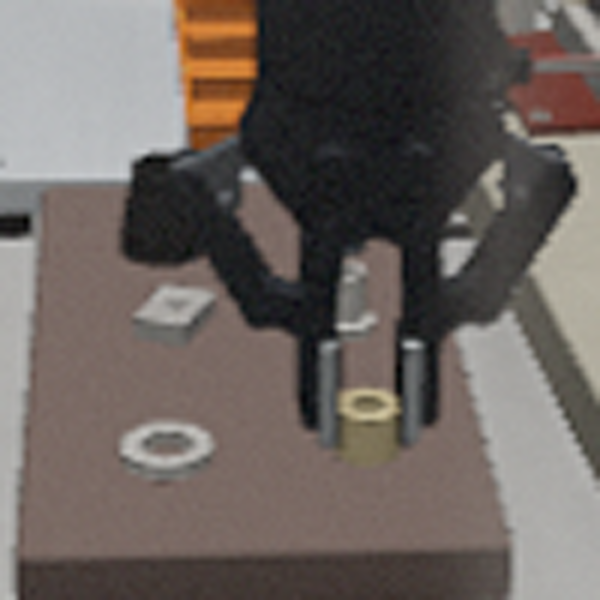

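The grasp looks good: the brass ring at (368,430) in the crop sits between the pads. Lifting and carrying it.

```bash
python3 -m jog '[[0,0,0,0,0,-0.01,0],[0,0,0,0,0,-0.03,0],[0,0,0,0,0,-0.06,0],[0,0,0,0.01,0,-0.09,0],[0,0,0,0.04,0,-0.09,0],[0,0,0,0.08,-0.005,-0.09,0],[0,0,0,0.12,-0.01,-0.09,0],[0,0,0,0.16,-0.015,-0.09,0],[0,0,0,0.2,-0.02,-0.09,0],[0,0,0,0.24,-0.025,-0.09,0],[0,0,0,0.28,-0.03,-0.09,0],[0,0,0,0.32,-0.035,-0.09,0]]'
python3 - <<'E'
from h import *
plan(.420,.2607,.13,-11.3)
E
```

```text
time_s: 4.25
tcp_pos: [0.4498, 0.0098, 0.1307]
orientation: [0.708, 0.706, -0.001, 0.001]
wrist_force: [0.7, 0.1, -0.5]
gripper_width: 0.0185
row [0.0, 0.2, 11.1] [0.2507, -0.0308, -0.0] | tcp [0.4498 0.0098 0.1307] F [ 0.7  0.1 -0.5] w 0.0185 t 4.25 q [-0.15  0.32  1.87 -0.    0.95 -0.14]
```

```bash
python3 -m jog '[[0,0,5,0.04,-0.005,0,0],[0,0,11.1,0.08,-0.01,0,0],[0,0,11.1,0.12,-0.015,0,0],[0,0,11.1,0.16,-0.02,0,0],[0,0,11.1,0.2,-0.025,0,0],[0,0,11.1,0.23,-0.03,0,0],[0,0,11.1,0.2505,-0.031,0,0],[0,0,11.1,0.2505,-0.031,0.01,0],[0,0,11.1,0.2505,-0.031,0.03,0]]'
python3 - <<'E'
from h import *
a=grab_frame('side')[:,:,::-1];cv2.imwrite('pics/side3.png',cv2.resize(a[130:260,260:390],None,fx=4.5,fy=4.5,interpolation=cv2.INTER_CUBIC))
plan(.420,.2607,.0437,-11.3)
E
```

```text
time_s: 5.0
tcp_pos: [0.4209, 0.2625, 0.1021]
orientation: [0.772, 0.635, 0.002, 0.002]
wrist_force: [-0.4, 0.2, -0.3]
gripper_width: 0.0191
row [-0.1, 0.2, 0.1] [0.0006, 0.0018, 0.0537] | tcp [0.4182 0.2606 0.0974] F [-2.3 -0.7 -4.1] w 0.0188 t 5.05 q [ 0.4   0.44  1.79 -0.    0.91  0.6 ]
```

View pics/side3.png

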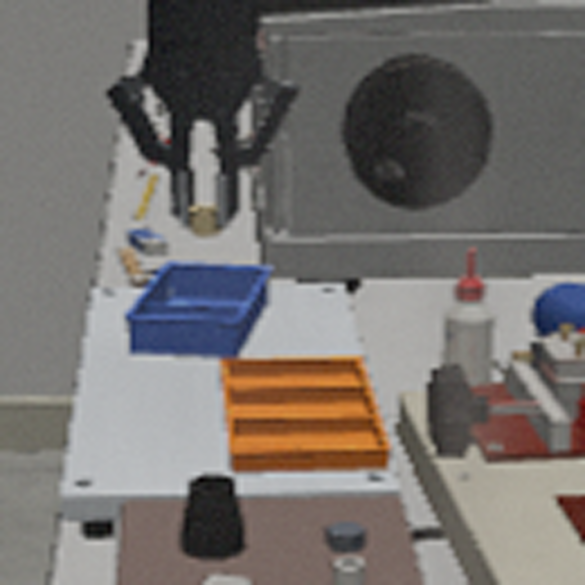

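```bash
python3 -m jog '[[0,0,0,0.0006,0.0018,0.015,0],[0,0,0,0.0006,0.0018,0.03,0],[0,0,0,0.0006,0.0018,0.042,0],[0,0,0,0.0006,0.0018,0.05,0],[0,0,0,0.0006,0.0018,0.053,0],[0,0,0,0.0006,0.0018,0.054,0],[0,0,0,0.0006,0.0018,0.054,0]]'
python3 - <<'E'
from h import *
plan(.420,.2607,.13,-11.3)
E
```

```text
time_s: 5.63
tcp_pos: [0.4203, 0.2606, 0.0439]
orientation: [0.773, 0.635, -0.002, 0.001]
wrist_force: [-0.4, -0.1, -0.2]
gripper_width: 0.019
row [-0.1, 0.2, 0.1] [-0.0004, -0.0004, -0.0861] | tcp [0.4203 0.2606 0.0439] F [-0.4 -0.1 -0.2] w 0.019 t 5.63 q [ 0.4   0.53  1.83 -0.    0.78  0.6 ]
```

```bash
python3 -m jog '[[0,0,0,0,0,0.001,0],[0,0,0,0,0,0.001,0],[0,0,0,0,0,0.001,30],[0,0,0,0,0,0.001,36],[0,0,0,0,0,0.001,36],[0,0,0,0,0,-0.01,36],[0,0,0,0,0,-0.04,36],[0,0,0,0,0,-0.08,36],[0,0,0,0,0,-0.08,36]]'
python3 - <<'E'
from h import *
plan(.4868,-.1457,.12,15)
E
```

```text
time_s: 6.38
tcp_pos: [0.4239, 0.2625, 0.1301]
orientation: [0.773, 0.635, 0.004, 0.002]
wrist_force: [2.2, 0.5, 0.7]
gripper_width: 0.0307
row [0.5, -0.0, -26.2] [-0.3882, 0.1411, 0.0104] | tcp [0.4239 0.2625 0.1301] F [2.2 0.5 0.7] w 0.0307 t 6.38 q [ 0.4   0.4   1.75 -0.    0.99  0.6 ]
```

```bash
python3 -m jog '[[0,0,-3,-0.03,0.01,0,42],[0,0,-6,-0.07,0.025,0,42],[0,0,-9,-0.11,0.04,0,42],[0,0,-12,-0.148,0.054,0,42],[0,0,-15,-0.186,0.068,0,42],[0,0,-18,-0.224,0.082,0,42],[0,0,-21,-0.262,0.095,0,42],[0,0,-24,-0.3,0.109,0,42],[0,0,-26.2,-0.335,0.122,0.005,42],[0,0,-26.2,-0.365,0.133,0.01,42],[0,0,-26.2,-0.388,0.141,0.01,42],[0,0,-26.2,-0.388,0.141,0.01,42]]'
python3 - <<'E'
from h import *
a=grab_frame('top')[:,:,::-1];cv2.imwrite('pics/top4.png',cv2.resize(a[195:300,88:295],None,fx=3.8,fy=3.8,interpolation=cv2.INTER_CUBIC))
plan(.4868,-.1457,.0385,15)
E
```

```text
time_s: 7.38
tcp_pos: [0.4876, -0.15, 0.1203]
orientation: [0.61, 0.792, 0.003, 0.004]
wrist_force: [-0.5, 0.3, 0.3]
gripper_width: 0.0362
row [0.5, 0.1, -0.2] [0.0021, -0.0004, 0.0817] | tcp [ 0.487  -0.1476  0.1202] F [-0.5  1.3 -0.7] w 0.0358 t 7.43 q [-0.45  0.43  1.73  0.    0.97 -0.71]
```

View pics/top4.png

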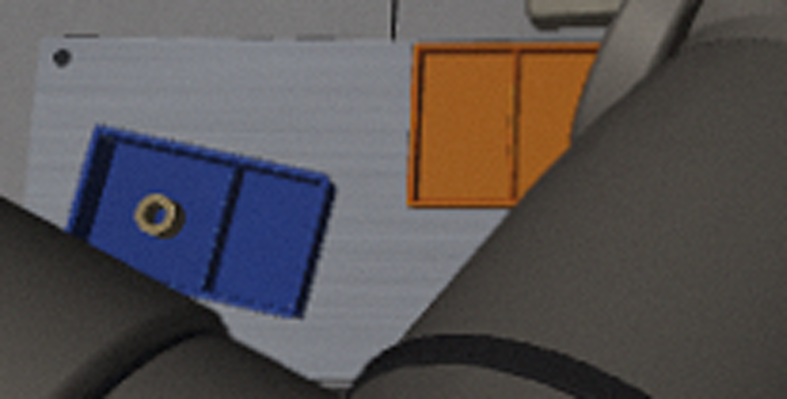

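Brass stands upright in the larger blue compartment, at about (158,215) in the crop. Going down on the nut.

```bash
python3 -m jog '[[0,0,0,0.002,-0.0004,0.02,42],[0,0,0,0.002,-0.0004,0.04,42],[0,0,0,0.002,-0.0004,0.06,42],[0,0,0,0.002,-0.0004,0.072,42],[0,0,0,0.002,-0.0004,0.079,42],[0,0,0,0.002,-0.0004,0.0817,42],[0,0,0,0.002,-0.0004,0.0817,42],[0,0,0,0.002,-0.0004,0.0817,10],[0,0,0,0.002,-0.0004,0.0817,0],[0,0,0,0.002,-0.0004,0.0817,0],[0,0,0,0.002,-0.0004,0.0817,0],[0,0,0,0.002,-0.0004,0.0817,0]]'
python3 - <<'E'
from h import *
a=grab_frame('side')[:,:,::-1];cv2.imwrite('pics/side5.png',cv2.resize(a[200:300,280:380],None,fx=6,fy=6,interpolation=cv2.INTER_CUBIC))
plan(.4868,-.1457,.13,15)
E
```

```text
time_s: 8.43
tcp_pos: [0.4874, -0.1458, 0.0396]
orientation: [0.61, 0.792, 0.003, 0.004]
wrist_force: [-0.9, 2.1, 6.3]
gripper_width: 0.0156
row [0.6, 0.2, -0.2] [-0.0, 0.0004, -0.0905] | tcp [ 0.4874 -0.1458  0.0395] F [-0.1  1.5  6.8] w 0.016 t 8.48 q [-0.44  0.55  1.81  0.01  0.77 -0.71]
```

View pics/side5.png

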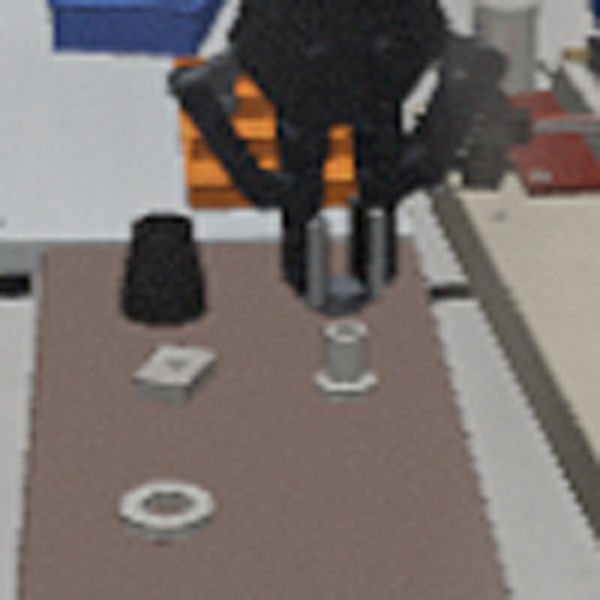

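```bash
python3 -m jog '[[0,0,0,0,0,-0.01,0],[0,0,0,0,0,-0.03,0],[0,0,0,0,0,-0.06,0],[0,0,0,0,0,-0.09,0],[0,0,0,0,0,-0.09,0]]'
python3 - <<'E'
from h import *
plan(.4077,.198,.13,-11.3)
E
```

```text
time_s: 8.9
tcp_pos: [0.4894, -0.1472, 0.1357]
orientation: [0.61, 0.792, 0.004, 0.01]
wrist_force: [0.7, -0.7, 0.0]
gripper_width: 0.0157
row [1.2, 0.3, 26.1] [0.3547, 0.0089, 0.0024] | tcp [ 0.4894 -0.1472  0.1357] F [ 0.7 -0.7  0. ] w 0.0157 t 8.9 q [-0.44  0.41  1.72  0.01  1.   -0.71]
```

```bash
python3 -m jog '[[0,0,2,0.03,0.001,0,0],[0.5,0,5,0.07,0.002,0,0],[0.5,0,8,0.11,0.003,0,0],[0.6,0,11,0.15,0.004,0,0],[0.6,0,15,0.19,0.005,0,0],[0.6,0,19,0.23,0.006,0,0],[0.6,0,23,0.27,0.007,0,0],[0.6,0,26.1,0.305,0.008,0,0],[0.6,0,26.1,0.335,0.009,0,0],[0.6,0,26.1,0.355,0.009,0.002,0],[0.6,0,26.1,0.355,0.009,0.012,0],[0.6,0,26.1,0.355,0.009,0.022,0]]'
python3 - <<'E'
from h import *
a=grab_frame('side')[:,:,::-1];cv2.imwrite('pics/side6.png',cv2.resize(a[130:260,260:390],None,fx=4.5,fy=4.5,interpolation=cv2.INTER_CUBIC))
plan(.4077,.198,.0417,-11.3)
E
```

```text
time_s: 9.9
tcp_pos: [0.408, 0.1996, 0.1109]
orientation: [0.773, 0.635, 0.003, 0.006]
wrist_force: [0.6, 0.3, -0.7]
gripper_width: 0.0156
row [0.6, 0.2, 0.1] [-0.0002, 0.0002, 0.0673] | tcp [0.407  0.1987 0.109 ] F [ 0.1 -0.5 -1.7] w 0.0158 t 9.95 q [ 0.29  0.36  1.89 -0.01  0.89  0.49]
```

View pics/side6.png

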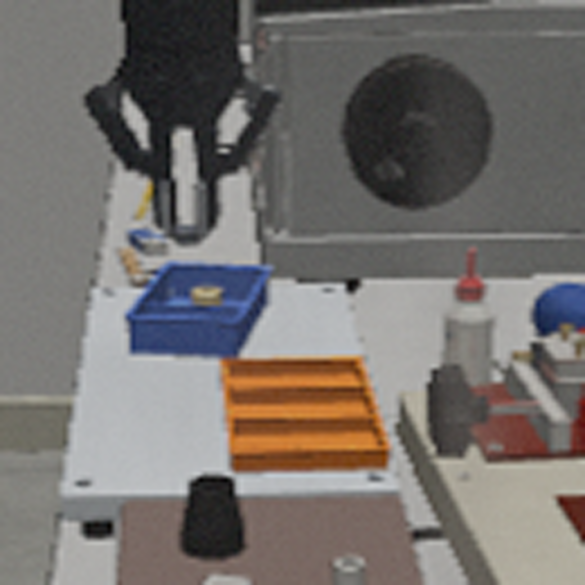

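```bash
python3 -m jog '[[0.6,0,0,0,0,0.015,0],[0.6,0,0,0,0,0.035,0],[0.6,0,0,0,0,0.05,0],[0.6,0,0,0,0,0.06,0],[0.6,0,0,0,0,0.066,0],[0.6,0,0,0,0,0.067,0],[0.6,0,0,0,0,0.067,0],[0.6,0,0,0,0,0.067,0]]'
python3 - <<'E'
from h import *
plan(.4077,.198,.0417,-11.3)
E
```

```text
time_s: 10.62
tcp_pos: [0.4081, 0.1983, 0.0427]
orientation: [0.773, 0.634, -0.001, 0.001]
wrist_force: [-0.2, -0.2, -0.2]
gripper_width: 0.0158
row [0.0, 0.2, 0.1] [-0.0004, -0.0003, 0.001] | tcp [0.4081 0.1983 0.0427] F [-0.2 -0.2 -0.2] w 0.0158 t 10.62 q [ 0.29  0.48  1.94 -0.    0.72  0.49]
```

```bash
python3 -m jog '[[0,0,0,0,0,0.0015,0],[0,0,0,0,0,0.0015,0],[0,0,0,0,0,0.0015,25],[0,0,0,0,0,0.0015,34],[0,0,0,0,0,0.0015,34],[0,0,0,0,0,-0.01,34],[0,0,0,0,0,-0.04,34],[0,0,0,0,0,-0.085,34],[0,0,0,0,0,-0.085,34]]'
python3 - <<'E'
from h import *
plan(.4840,-.2193,.13,0)
E
```

```text
time_s: 11.37
tcp_pos: [0.4112, 0.1997, 0.1332]
orientation: [0.773, 0.635, 0.003, 0.003]
wrist_force: [2.3, 0.9, 0.2]
gripper_width: 0.0291
row [0.5, -0.0, -11.2] [-0.3968, 0.1529, 0.0042] | tcp [0.4112 0.1997 0.1332] F [2.3 0.9 0.2] w 0.0291 t 11.37 q [ 0.29  0.33  1.85 -0.    0.95  0.48]
```

```bash
python3 -m jog '[[0,0,-2,-0.03,0.01,0,40],[0.2,0,-4,-0.07,0.025,0,40],[0.2,0,-6,-0.11,0.04,0,40],[0.2,0,-8,-0.148,0.055,0,40],[0.2,0,-10,-0.186,0.07,0,40],[0.2,0,-11,-0.224,0.085,0,40],[0.2,0,-11.2,-0.262,0.1,0,40],[0.2,0,-11.2,-0.3,0.115,0,40],[0.2,0,-11.2,-0.335,0.129,0,40],[0.2,0,-11.2,-0.37,0.142,0.004,40],[0.2,0,-11.2,-0.397,0.153,0.004,40],[0.2,0,-11.2,-0.397,0.153,0.004,40]]'
python3 - <<'E'
from h import *
a=grab_frame('top')[:,:,::-1];cv2.imwrite('pics/top7.png',cv2.resize(a[195:300,88:295],None,fx=3.8,fy=3.8,interpolation=cv2.INTER_CUBIC))
plan(.4840,-.2193,.045,0)
E
```

```text
time_s: 12.37
tcp_pos: [0.485, -0.225, 0.13]
orientation: [0.709, 0.705, 0.002, 0.004]
wrist_force: [-0.5, -1.4, 0.6]
gripper_width: 0.0342
row [0.3, 0.0, -0.2] [0.0029, -0.0007, 0.0848] | tcp [ 0.4842 -0.2221  0.1298] F [-0.1  1.1 -0.1] w 0.0342 t 12.42 q [-0.58  0.46  1.65  0.    1.03 -0.57]
```

View pics/top7.png

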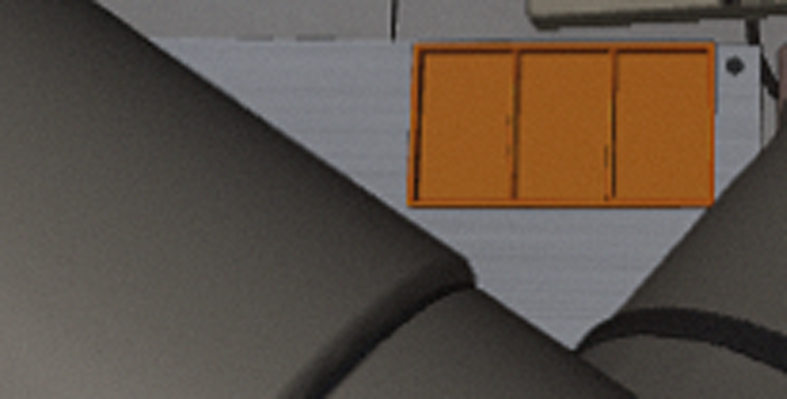

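The arm hides the blue tray, so I'll check the nut later. Now down on the steel bushing.

```bash
python3 -m jog '[[0.2,0,0,0.003,-0.0007,0.02,40],[0.2,0,0,0.003,-0.0007,0.04,40],[0.2,0,0,0.003,-0.0007,0.06,40],[0.2,0,0,0.003,-0.0007,0.075,40],[0.2,0,0,0.003,-0.0007,0.082,40],[0.2,0,0,0.003,-0.0007,0.085,40],[0.2,0,0,0.003,-0.0007,0.085,40],[0.2,0,0,0.003,-0.0007,0.085,20],[0.2,0,0,0.003,-0.0007,0.085,10],[0.2,0,0,0.003,-0.0007,0.085,0],[0.2,0,0,0.003,-0.0007,0.085,0],[0.2,0,0,0.003,-0.0007,0.085,0]]'
python3 - <<'E'
from h import *
a=grab_frame('side')[:,:,::-1];cv2.imwrite('pics/side8.png',cv2.resize(a[200:300,280:380],None,fx=6,fy=6,interpolation=cv2.INTER_CUBIC))
plan(.4840,-.2193,.13,0)
E
```

```text
time_s: 13.42
tcp_pos: [0.4846, -0.2194, 0.0459]
orientation: [0.709, 0.706, 0.001, 0.002]
wrist_force: [-0.1, 2.0, 7.4]
gripper_width: 0.0141
row [0.2, 0.1, -0.3] [-0.0001, -0.0002, -0.0841] | tcp [ 0.4846 -0.2194  0.0459] F [0.  2.2 7.3] w 0.0145 t 13.47 q [-0.57  0.57  1.73  0.    0.83 -0.57]
```

View pics/side8.png

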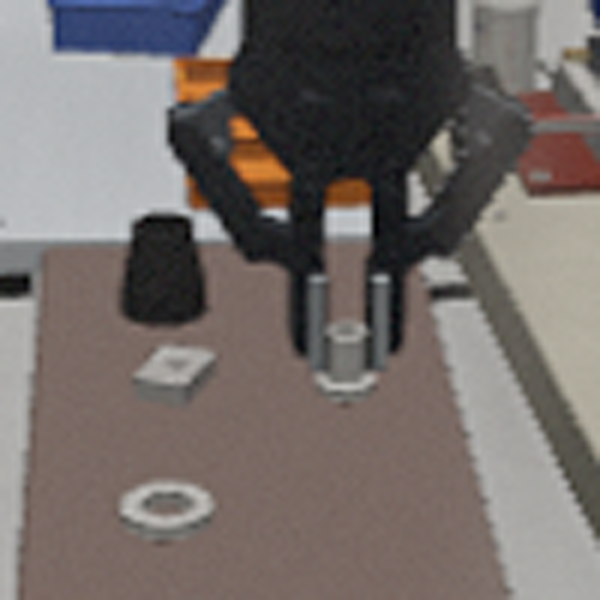

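The barrel is held, with the flange clear below the tips at (345,385) in the crop. Lifting and carrying to the far outer orange compartment.

```bash
python3 -m jog '[[0,0,0,0,0,-0.01,0],[0,0,0,0,0,-0.03,0],[0,0,0,0,0,-0.06,0],[0,0,0,0.01,0,-0.084,0],[0,0,0,0.04,0,-0.084,0],[0,0,0,0.08,-0.003,-0.084,0],[0,0,0,0.12,-0.006,-0.084,0],[0,0,0,0.16,-0.008,-0.084,0],[0,0,0,0.2,-0.009,-0.084,0],[0,0,0,0.24,-0.011,-0.084,0],[0,0,0,0.28,-0.012,-0.084,0],[0,0,0,0.305,-0.012,-0.084,0]]'
python3 - <<'E'
from h import *
a=grab_frame('side')[:,:,::-1];cv2.imwrite('pics/side9.png',cv2.resize(a[130:260,260:390],None,fx=4.5,fy=4.5,interpolation=cv2.INTER_CUBIC))
plan(.4725,.0967,.0495,0.9)
E
```

```text
time_s: 14.47
tcp_pos: [0.473, 0.089, 0.1303]
orientation: [0.708, 0.706, 0.002, 0.002]
wrist_force: [0.2, 0.5, -1.0]
gripper_width: 0.0142
row [0.3, -0.0, -1.0] [0.0051, -0.001, 0.0808] | tcp [0.473  0.0916 0.1303] F [-0.5  3.7  0.1] w 0.014 t 14.52 q [0.03 0.37 1.79 0.   0.97 0.03]
```

View pics/side9.png

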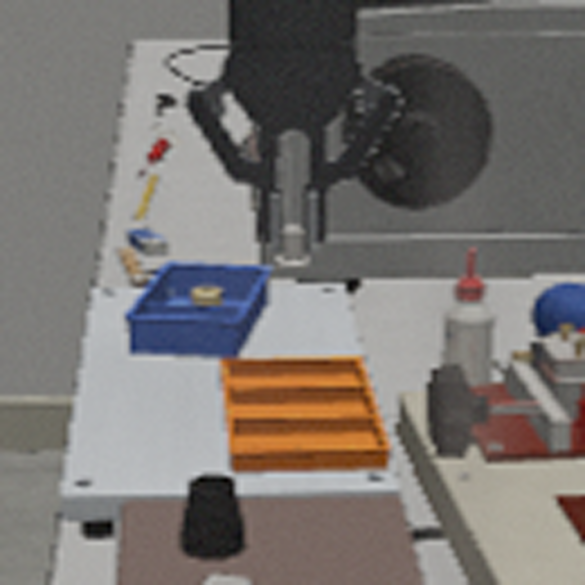

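```bash
python3 -m jog '[[0,0,-1,0.005,-0.001,0.015,0],[0.2,0,-1,0.005,-0.001,0.035,0],[0.2,0,-1,0.005,-0.001,0.055,0],[0.2,0,-1,0.005,-0.001,0.07,0],[0.2,0,-1,0.005,-0.001,0.078,0],[0.2,0,-1,0.005,-0.001,0.08,0],[0.2,0,-1,0.005,-0.001,0.08,0],[0.2,0,-1,0.005,-0.001,0.08,0]]'
python3 - <<'E'
from h import *
a=grab_frame('side')[:,:,::-1];cv2.imwrite('pics/side10.png',cv2.resize(a[180:260,290:370],None,fx=7,fy=7,interpolation=cv2.INTER_CUBIC))
plan(.4725,.0967,.0487,0.9)
E
```

```text
time_s: 15.18
tcp_pos: [0.4731, 0.0965, 0.0512]
orientation: [0.701, 0.713, 0.001, 0.001]
wrist_force: [-0.6, -0.8, 0.4]
gripper_width: 0.0143
row [0.2, -0.0, 0.0] [0.0002, -0.0007, 0.0026] | tcp [0.4732 0.0965 0.0514] F [-0.1 -0.6 -0.6] w 0.0141 t 15.23 q [0.04 0.5  1.86 0.   0.78 0.03]
```

View pics/side10.png

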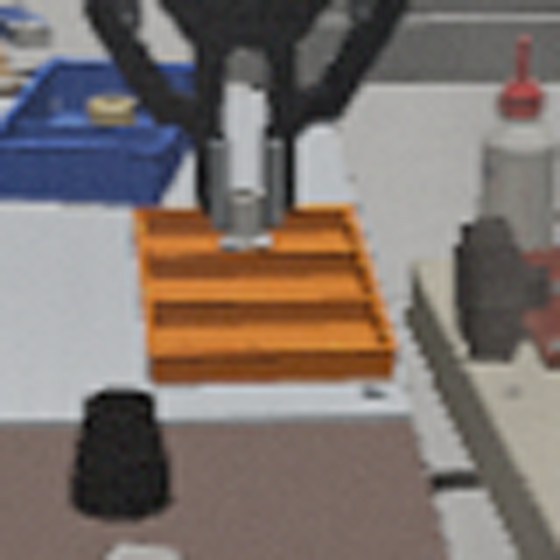

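```bash
python3 -m jog '[[0,0,0,0,0,0.0015,0],[0,0,0,0,0,0.003,0],[0,0,0,0,0,0.0035,0],[0,0,0,0,0,0.0035,0]]'
python3 - <<'E'
from h import *
plan(.4725,.0967,.0487,0.9)
E
```

```text
time_s: 15.57
tcp_pos: [0.474, 0.0966, 0.0489]
orientation: [0.701, 0.713, 0.002, 0.002]
wrist_force: [-1.1, -0.7, 6.5]
gripper_width: 0.0144
row [0.3, -0.0, 0.0] [0.0002, -0.0015, 0.0002] | tcp [0.474  0.0966 0.0489] F [-1.1 -0.7  6.5] w 0.0144 t 15.57 q [0.04 0.5  1.87 0.   0.77 0.03]
```

Contact came at z = 0.0489 with 6.5 N, which is the expected floor height. Releasing.

```bash
python3 -m jog '[[0,0,0,0,0,0,15],[0,0,0,0,0,0,25],[0,0,0,0,0,0,36],[0,0,0,0,0,0,36],[0,0,0,0,0,-0.01,36],[0,0,0,0,0,-0.03,36],[0,0,0,0,0,-0.06,36],[0,0,0,0,0,-0.085,36],[0,0,0,0,0,-0.085,36]]'
python3 - <<'E'
from h import *
a=grab_frame('side')[:,:,::-1];cv2.imwrite('pics/side11.png',cv2.resize(a[180:260,290:370],None,fx=7,fy=7,interpolation=cv2.INTER_CUBIC))
plan(.4225,-.2136,.13,-23.5)
E
```

```text
time_s: 16.32
tcp_pos: [0.4761, 0.0967, 0.1382]
orientation: [0.701, 0.713, 0.005, 0.005]
wrist_force: [0.3, 0.2, 0.7]
gripper_width: 0.0307
row [0.6, -0.2, 24.4] [-0.3093, -0.0575, 0.0052] | tcp [0.475  0.0966 0.1361] F [-0.3 -0.   0.1] w 0.0308 t 16.37 q [0.04 0.37 1.78 0.   0.98 0.03]
```

View pics/side11.png

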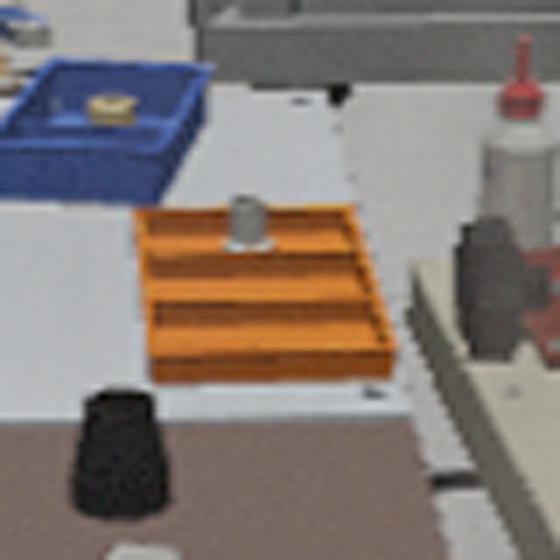

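The steel bushing stands upright in the far compartment at (248,225) in the crop. On to the block.

```bash
python3 -m jog '[[0.2,0,4,-0.03,-0.005,0,40],[0.3,0,8,-0.07,-0.013,0,40],[0.4,0,12,-0.11,-0.02,0,40],[0.5,0,16,-0.15,-0.028,0,40],[0.5,0,20,-0.19,-0.035,0,40],[0.5,0,24.4,-0.23,-0.043,0,40],[0.5,0,24.4,-0.26,-0.05,0,40],[0.5,0,24.4,-0.29,-0.055,0,40],[0.5,0,24.4,-0.309,-0.0575,0,40],[0.5,0,24.4,-0.309,-0.0575,0.005,40],[0.5,0,24.4,-0.309,-0.0575,0.005,40]]'
python3 - <<'E'
from h import *
a=grab_frame('top')[:,:,::-1];cv2.imwrite('pics/top12.png',cv2.resize(a[195:300,88:295],None,fx=3.8,fy=3.8,interpolation=cv2.INTER_CUBIC))
plan(.4225,-.2136,.0385,-23.5)
E
```

```text
time_s: 17.28
tcp_pos: [0.4214, -0.2133, 0.1284]
orientation: [0.837, 0.547, 0.001, -0.002]
wrist_force: [0.4, 0.7, -0.5]
gripper_width: 0.0339
row [-0.1, -0.3, -0.0] [-0.0011, 0.0015, 0.0902] | tcp [ 0.4215 -0.2124  0.1287] F [-0.  -0.4  0. ] w 0.0343 t 17.33 q [-0.63  0.36  1.81  0.    0.97 -0.22]
```

View pics/top12.png

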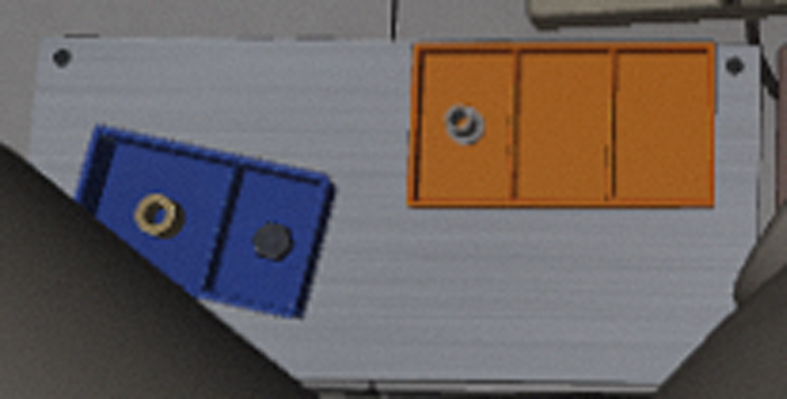

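The nut lies flat in the small blue compartment at (272,241), and the brass (158,215) and steel bushing (463,125) sit well in theirs. Going down on the block.

```bash
python3 -m jog '[[0,0,0,-0.001,0.0015,0.02,40],[0,-0.2,0,-0.001,0.0015,0.04,40],[0,-0.2,0,-0.001,0.0015,0.06,40],[0,-0.2,0,-0.001,0.0015,0.078,40],[0,-0.2,0,-0.001,0.0015,0.087,40],[0,-0.2,0,-0.001,0.0015,0.0902,40],[0,-0.2,0,-0.001,0.0015,0.0902,40],[0,-0.2,0,-0.001,0.0015,0.0902,20],[0,-0.2,0,-0.001,0.0015,0.0902,10],[0,-0.2,0,-0.001,0.0015,0.0902,0],[0,-0.2,0,-0.001,0.0015,0.0902,0],[0,-0.2,0,-0.001,0.0015,0.0902,0]]'
python3 - <<'E'
from h import *
a=grab_frame('side')[:,:,::-1];cv2.imwrite('pics/side13.png',cv2.resize(a[200:300,270:370],None,fx=6,fy=6,interpolation=cv2.INTER_CUBIC))
plan(.4225,-.2136,.13,-23.5)
E
```

```text
time_s: 18.33
tcp_pos: [0.4232, -0.2137, 0.0395]
orientation: [0.837, 0.548, 0.0, -0.0]
wrist_force: [0.5, 2.1, 6.2]
gripper_width: 0.0174
row [0.0, -0.1, -0.0] [-0.0001, -0.0006, -0.0905] | tcp [ 0.4232 -0.2136  0.0395] F [-0.8  2.6  6.8] w 0.017 t 18.38 q [-0.63  0.51  1.89  0.    0.74 -0.22]
```

View pics/side13.png

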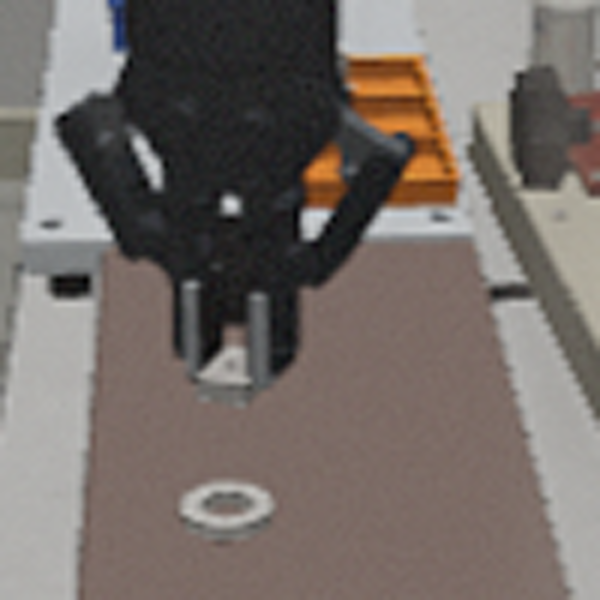

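Block held squarely (17 mm reading, the same 3 mm offset as before). Lifting.

```bash
python3 -m jog '[[0,0,0,0,0,-0.01,0],[0,0,0,0,0,-0.03,0],[0,0,0,0,0,-0.06,0],[0,0,0,0,0,-0.09,0],[0,0,0,0,0,-0.09,0]]'
python3 - <<'E'
from h import *
plan(.4733,.0427,.13,.9)
a=grab_frame('side')[:,:,::-1];cv2.imwrite('pics/side14.png',cv2.resize(a[200:300,270:370],None,fx=6,fy=6,interpolation=cv2.INTER_CUBIC))
E
```

```text
time_s: 18.8
tcp_pos: [0.4256, -0.2156, 0.1347]
orientation: [0.837, 0.548, 0.002, 0.004]
wrist_force: [1.4, -0.4, 0.4]
gripper_width: 0.0177
row [0.5, 0.2, -24.4] [0.2559, -0.0595, 0.0038] | tcp [ 0.4256 -0.2156  0.1347] F [ 1.4 -0.4  0.4] w 0.0177 t 18.8 q [-0.63  0.36  1.8   0.    0.97 -0.22]
```

View pics/side14.png

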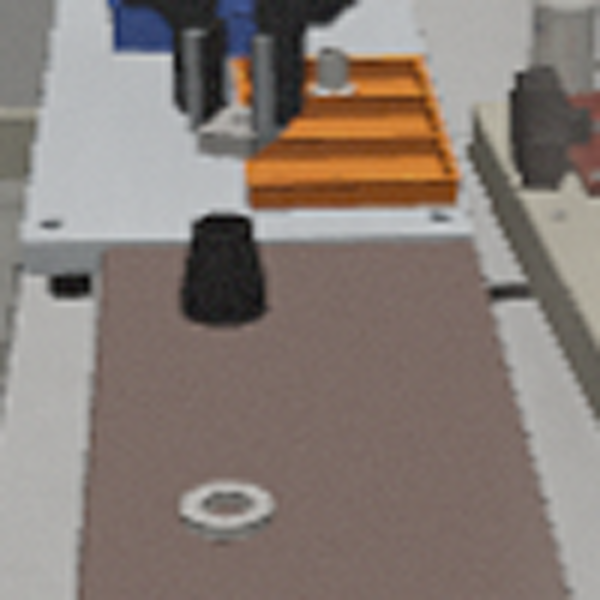

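```bash
python3 -m jog '[[0.3,0,-3,0.03,-0.007,0,0],[0.3,0,-8,0.07,-0.016,0,0],[0.3,0,-13,0.11,-0.026,0,0],[0.3,0,-18,0.15,-0.035,0,0],[0.3,0,-23,0.19,-0.044,0,0],[0.3,0,-24.4,0.225,-0.052,0,0],[0.3,0,-24.4,0.256,-0.0595,0,0],[0.3,0,-24.4,0.256,-0.0595,0.004,0],[0.3,0,-24.4,0.256,-0.0595,0.02,0],[0.3,0,-24.4,0.256,-0.0595,0.04,0],[0.3,0,-24.4,0.256,-0.0595,0.05,0],[0.3,0,-24.4,0.256,-0.0595,0.05,0]]'
python3 - <<'E'
from h import *
plan(.4733,.0427,.0423,.9)
E
```

```text
time_s: 19.85
tcp_pos: [0.4704, 0.0431, 0.0788]
orientation: [0.702, 0.712, -0.003, -0.001]
wrist_force: [-1.1, -0.9, -0.5]
gripper_width: 0.0172
row [-0.3, 0.1, -0.1] [-0.0004, 0.0031, 0.0365] | tcp [0.4704 0.0431 0.0788] F [-1.1 -0.9 -0.5] w 0.0172 t 19.85 q [-0.07  0.44  1.86 -0.    0.84 -0.08]
```

```bash
python3 -m jog '[[0,0,0,0,0.002,0.01,0],[0,0,0,0,0.002,0.02,0],[0,0,0,0,0.002,0.028,0],[0,0,0,0,0.002,0.033,0],[0,0,0,0,0.002,0.036,0],[0,0,0,0,0.002,0.038,0],[0,0,0,0,0.002,0.038,0],[0,0,0,0,0.002,0.038,0]]'
python3 - <<'E'
from h import *
plan(.4733,.0427,.0423,.9)
E
```

```text
time_s: 20.52
tcp_pos: [0.472, 0.0428, 0.0424]
orientation: [0.702, 0.712, -0.003, -0.001]
wrist_force: [-5.2, -1.2, 15.1]
gripper_width: 0.0178
row [-0.3, 0.1, -0.0] [-0.0002, 0.0013, 0.0001] | tcp [0.472  0.0428 0.0424] F [-5.2 -1.2 15.1] w 0.0178 t 20.52 q [-0.07  0.51  1.89 -0.    0.75 -0.08]
```

Floor contact at the expected height. Releasing and lifting.

```bash
python3 -m jog '[[0,0,0,0,0,0,0],[0,0,0,0,0,0,22],[0,0,0,0,0,0,30],[0,0,0,0,0,0,38],[0,0,0,0,0,-0.01,38],[0,0,0,0,0,-0.03,38],[0,0,0,0,0,-0.06,38],[0,0,0,0,0,-0.085,38],[0,0,0,0,0,-0.085,50]]'
python3 - <<'E'
from h import *
a=grab_frame('side')[:,:,::-1];cv2.imwrite('pics/side15.png',cv2.resize(a[180:300,280:380],None,fx=5,fy=5,interpolation=cv2.INTER_CUBIC))
plan(.418,-.3152,.12,0)
E
```

```text
time_s: 21.27
tcp_pos: [0.4752, 0.043, 0.1317]
orientation: [0.702, 0.712, 0.0, 0.002]
wrist_force: [1.2, 0.1, 0.7]
gripper_width: 0.0421
row [0.0, 0.2, 0.9] [-0.3573, -0.0614, 0.0106] | tcp [0.4741 0.043  0.1296] F [-0.2 -0.8 -1.2] w 0.0429 t 21.32 q [-0.07  0.37  1.8  -0.    0.97 -0.08]
```

View pics/side15.png

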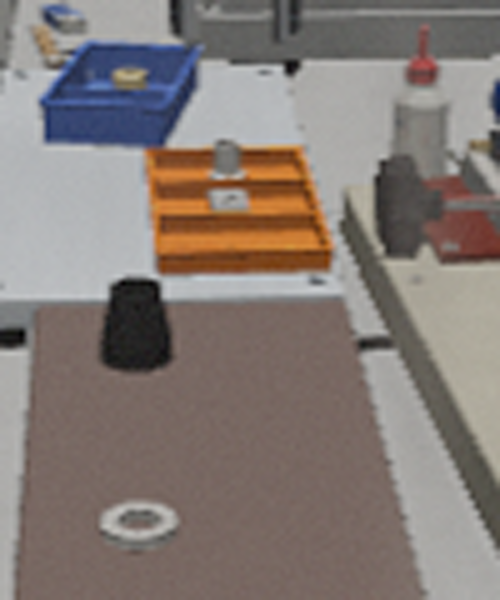

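```bash
python3 -m jog '[[0,0,0.9,-0.03,-0.005,0,48],[0,0,0.9,-0.07,-0.012,0,48],[0,0,0.9,-0.11,-0.019,0,48],[0,0,0.9,-0.15,-0.026,0,48],[0,0,0.9,-0.19,-0.033,0,48],[0,0,0.9,-0.23,-0.04,0,48],[0,0,0.9,-0.27,-0.047,0,48],[0,0,0.9,-0.31,-0.054,0,48],[0,0,0.9,-0.34,-0.06,0,48],[0,0,0.9,-0.357,-0.0615,0.01,48],[0,0,0.9,-0.357,-0.0615,0.01,48],[0,0,0.9,-0.357,-0.0615,0.04,48]]'
python3 - <<'E'
from h import *
plan(.418,-.3152,.0375,0)
E
```

```text
time_s: 22.32
tcp_pos: [0.4195, -0.3176, 0.0929]
orientation: [0.708, 0.706, -0.001, 0.005]
wrist_force: [1.2, -0.4, 0.5]
gripper_width: 0.0409
row [0.3, 0.4, -0.2] [0.0028, -0.0018, 0.0554] | tcp [ 0.4195 -0.3176  0.0929] F [ 1.2 -0.4  0.5] w 0.0409 t 22.32 q [-0.79  0.49  1.71 -0.    0.93 -0.79]
```

```bash
python3 -m jog '[[0.3,0.2,0,0.001,-0.001,0.015,48],[0.3,0.2,0,0.001,-0.001,0.03,48],[0.3,0.2,0,0.001,-0.001,0.042,48],[0.3,0.2,0,0.001,-0.001,0.05,48],[0.3,0.2,0,0.001,-0.001,0.053,48],[0.3,0.2,0,0.001,-0.001,0.0545,48],[0.3,0.2,0,0.001,-0.001,0.0555,48],[0.3,0.2,0,0.001,-0.001,0.0555,48]]'
python3 - <<'E'
from h import *
plan(.418,-.3152,.0375,0)
a=grab_frame('side')[:,:,::-1];cv2.imwrite('pics/side16.png',cv2.resize(a[230:310,265:365],None,fx=7,fy=7,interpolation=cv2.INTER_CUBIC))
E
```

```text
time_s: 22.98
tcp_pos: [0.419, -0.317, 0.0377]
orientation: [0.708, 0.706, -0.001, 0.002]
wrist_force: [0.8, -0.7, 0.3]
gripper_width: 0.0416
row [0.0, 0.3, -0.2] [0.0018, -0.001, 0.0002] | tcp [ 0.419  -0.317   0.0377] F [ 0.8 -0.7  0.3] w 0.0416 t 22.98 q [-0.79  0.58  1.76 -0.    0.81 -0.79]
```

View pics/side16.png

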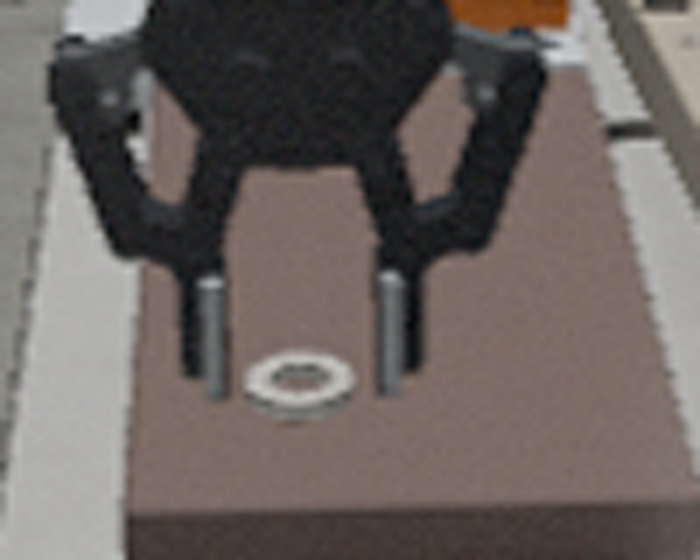

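The ring at (300,383) in the crop is centred between the tips at (215,395) and (390,393), and the tips reach near the plate. Closing.

```bash
python3 -m jog '[[0,0,0,0.002,-0.001,0,48],[0,0,0,0.002,-0.001,0,48],[0,0,0,0.002,-0.001,0,36],[0,0,0,0.002,-0.001,0,25],[0,0,0,0.002,-0.001,0,10],[0,0,0,0.002,-0.001,0,0],[0,0,0,0.002,-0.001,0,0],[0,0,0,0.002,-0.001,0,0],[0,0,0,0.002,-0.001,0,0]]'
python3 - <<'E'
from h import *
a=grab_frame('side')[:,:,::-1];cv2.imwrite('pics/side17.png',cv2.resize(a[230:310,265:365],None,fx=7,fy=7,interpolation=cv2.INTER_CUBIC))
plan(.418,-.3152,.13,0)
E
```

```text
time_s: 23.78
tcp_pos: [0.418, -0.3152, 0.0387]
orientation: [0.708, 0.706, -0.001, 0.002]
wrist_force: [-2.1, 1.4, 6.3]
gripper_width: 0.0246
row [0.1, 0.3, -0.2] [-0.0005, 0.0001, -0.0913] | tcp [ 0.418  -0.3152  0.0387] F [-1.6  1.   7.1] w 0.0244 t 23.83 q [-0.79  0.57  1.76 -0.    0.8  -0.79]
```

View pics/side17.png

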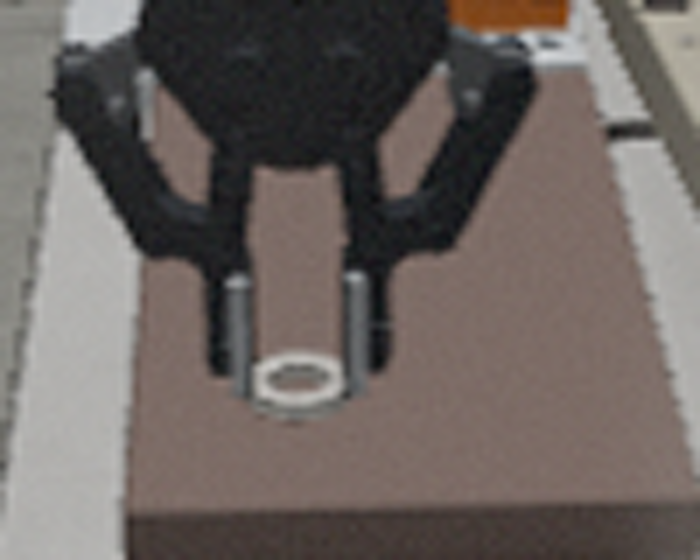

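Ring gripped. The opening reads 24.5 mm, a little low for 30 mm, so I'll lift slowly and check it.

```bash
python3 -m jog '[[0,0,0,0,0,-0.003,0],[0,0,0,0,0,-0.008,0],[0,0,0,0,0,-0.018,0],[0,0,0,0,0,-0.03,0],[0,0,0,0,0,-0.045,0],[0,0,0,0,0,-0.06,0],[0,0,0,0,0,-0.08,0],[0,0,0,0,0,-0.09,0],[0,0,0,0,0,-0.09,0],[0,0,0,0,0,-0.09,0]]'
python3 - <<'E'
from h import *
a=grab_frame('side')[:,:,::-1];cv2.imwrite('pics/side18.png',cv2.resize(a[190:290,265:365],None,fx=6,fy=6,interpolation=cv2.INTER_CUBIC))
plan(.4742,-.0113,.13,.9)
E
```

```text
time_s: 24.67
tcp_pos: [0.418, -0.3149, 0.1291]
orientation: [0.708, 0.706, -0.001, 0.003]
wrist_force: [0.1, -0.0, -0.3]
gripper_width: 0.0241
row [0.0, 0.3, -1.1] [0.3033, 0.0556, -0.0031] | tcp [ 0.4177 -0.3145  0.1283] F [ 0.1  0.2 -0.7] w 0.0243 t 24.72 q [-0.79  0.44  1.68 -0.    1.02 -0.79]
```

View pics/side18.png

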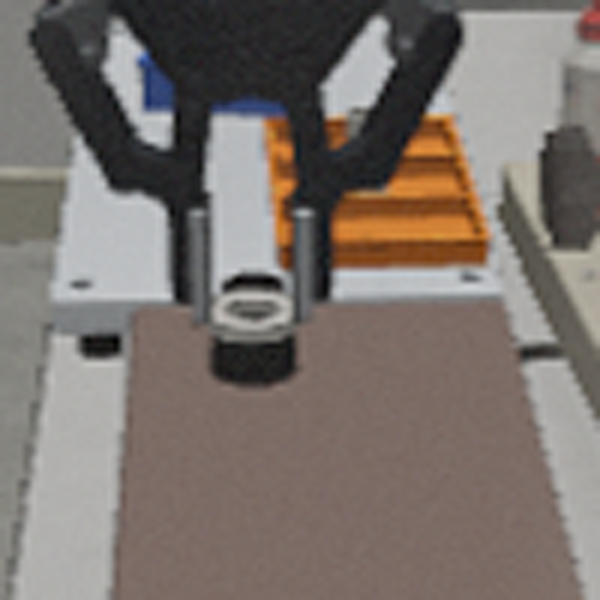

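The ring is held level at (252,315) in the crop. Carrying it to the near outer orange compartment.

```bash
python3 -m jog '[[0,0,-0.5,0.02,0.004,0,0],[0,0,-1,0.05,0.009,0,0],[0,0,-1,0.085,0.0155,0,0],[0,0,-1,0.12,0.022,0,0],[0,0,-1,0.155,0.0285,0,0],[0,0,-1,0.19,0.035,0,0],[0,0,-1,0.225,0.041,0,0],[0,0,-1,0.255,0.047,0,0],[0,0,-1,0.28,0.051,0,0],[0,0,-1,0.303,0.0555,0,0],[0,0,-1,0.303,0.0555,0.01,0],[0,0,-1,0.303,0.0555,0.03,0]]'
python3 - <<'E'
from h import *
plan(.4742,-.0113,.0417,.9)
a=grab_frame('side')[:,:,::-1];cv2.imwrite('pics/side19.png',cv2.resize(a[180:260,290:370],None,fx=7,fy=7,interpolation=cv2.INTER_CUBIC))
E
```

```text
time_s: 25.72
tcp_pos: [0.475, -0.0104, 0.0971]
orientation: [0.701, 0.713, -0.001, 0.003]
wrist_force: [0.4, -1.0, -0.3]
gripper_width: 0.0242
row [0.2, 0.3, 0.1] [-0.0006, -0.001, 0.0554] | tcp [ 0.475  -0.0104  0.0971] F [ 0.4 -1.  -0.3] w 0.0242 t 25.72 q [-0.18  0.41  1.84 -0.01  0.88 -0.19]
```

View pics/side19.png

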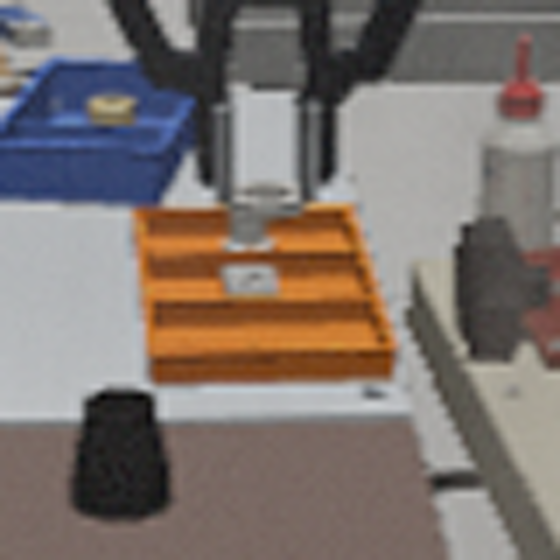

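```bash
python3 -m jog '[[0,0,0,-0.001,-0.001,0.012,0],[0,0.2,0,-0.001,-0.001,0.026,0],[0,0.2,0,-0.001,-0.001,0.038,0],[0,0.2,0,-0.001,-0.001,0.047,0],[0,0.2,0,-0.001,-0.001,0.052,0],[0,0.2,0,-0.001,-0.001,0.0545,0],[0,0.2,0,-0.001,-0.001,0.056,0],[0,0.2,0,-0.001,-0.001,0.056,0]]'
python3 - <<'E'
from h import *
plan(.4742,-.0113,.0417,.9)
a=grab_frame('side')[:,:,::-1];cv2.imwrite('pics/side20.png',cv2.resize(a[180:260,290:370],None,fx=7,fy=7,interpolation=cv2.INTER_CUBIC))
E
```

```text
time_s: 26.43
tcp_pos: [0.4698, -0.0118, 0.0409]
orientation: [0.701, 0.713, -0.002, -0.002]
wrist_force: [-17.6, 2.2, 54.9]
gripper_width: 0.0242
row [-0.3, 0.0, 0.1] [0.0004, 0.0044, -0.0008] | tcp [ 0.4698 -0.0118  0.0409] F [-17.6   2.2  54.9] w 0.0242 t 26.43 q [-0.19  0.5   1.9  -0.    0.74 -0.2 ]
```

View pics/side20.png

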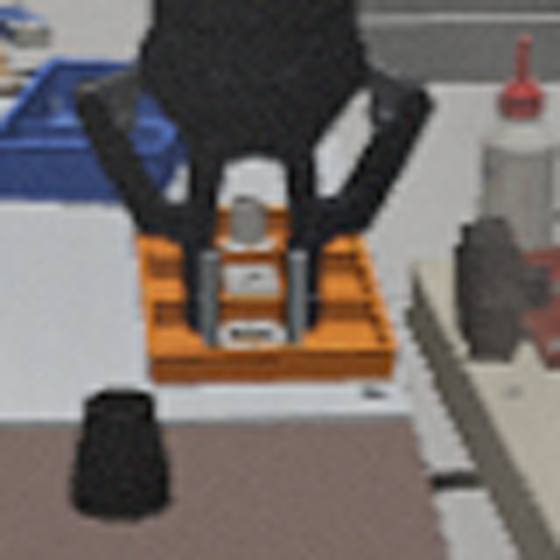

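It's pressing on the floor at 55 N, so I'll ease up 1.5 mm before releasing.

```bash
python3 -m jog '[[0,0,0,0,0.001,-0.0005,0],[0,0,0,0,0.002,-0.001,0],[0,0,0,0,0.002,-0.001,0]]'
python3 -m jog '[[0,0,0,0,0,0,30],[0,0,0,0,0,0,38],[0,0,0,0,0,0,46],[0,0,0,0,0,0,46],[0,0,0,0,0,0,46],[0,0,0,0,0,-0.01,46],[0,0,0,0,0,-0.03,46],[0,0,0,0,0,-0.06,46],[0,0,0,0,0,-0.09,46],[0,0,0,0,0,-0.12,46],[0,0,0,0,0,-0.12,46]]'
python3 - <<'E'
from h import *
plan(.45,-.25,.22,0)
E
```

```text
time_s: 26.73
tcp_pos: [0.4722, -0.0119, 0.0422]
orientation: [0.701, 0.713, -0.002, -0.001]
wrist_force: [-0.4, -0.3, -1.1]
gripper_width: 0.024
time_s: 27.65
tcp_pos: [0.4757, -0.0123, 0.1674]
orientation: [0.701, 0.713, 0.001, 0.003]
wrist_force: [1.3, -0.1, 0.3]
gripper_width: 0.0396
row [0.3, 0.1, 0.9] [-0.2374, -0.0293, -0.0521] | tcp [ 0.4757 -0.0123  0.1674] F [ 1.3 -0.1  0.3] w 0.0396 t 27.65 q [-0.19  0.32  1.76 -0.    1.06 -0.2 ]
```

Moving clear to inspect the result.

```bash
python3 -m jog '[[0,0,0.9,-0.03,-0.004,-0.01,46],[0,0,0.9,-0.06,-0.008,-0.02,46],[0,0,0.9,-0.09,-0.012,-0.03,46],[0,0,0.9,-0.12,-0.016,-0.04,46],[0,0,0.9,-0.15,-0.02,-0.05,46],[0,0,0.9,-0.18,-0.024,-0.05,46],[0,0,0.9,-0.21,-0.027,-0.05,46],[0,0,0.9,-0.237,-0.029,-0.05,46],[0,0,0.9,-0.237,-0.029,-0.05,46],[0,0,0.9,-0.237,-0.029,-0.05,46]]'
python3 - <<'E'
from h import *
a=grab_frame('top')[:,:,::-1];cv2.imwrite('pics/top21.png',cv2.resize(a[195:300,88:295],None,fx=3.8,fy=3.8,interpolation=cv2.INTER_CUBIC)); cv2.imwrite('pics/top_f.png',a)
b=grab_frame('side')[:,:,::-1];cv2.imwrite('pics/side21.png',cv2.resize(b[180:300,260:380],None,fx=5,fy=5,interpolation=cv2.INTER_CUBIC))
c=np.array([.4733,.0427]);t=np.radians(.9);Ro=np.array([[np.cos(t),-np.sin(t)],[np.sin(t),np.cos(t)]])
cb=np.array([.415,.2352]);t=np.radians(-11.3);Rb=np.array([[np.cos(t),-np.sin(t)],[np.sin(t),np.cos(t)]])
I=a[195:300,88:295].astype(int);g=I.sum(2)/3
def px(u,v): return [(u+.5)/3.8-.5+88,(v+.5)/3.8-.5+195]
for nm,u,z,cc,RR in(('brass',(158,214),.055,cb,Rb),('nut',(272,241),.047,cb,Rb),('sbush',(465,125),.04,c,Ro)):
    print(nm,((cast('top',px(*u),z)[0,:2]-cc)@RR).round(4))
E
```

```text
time_s: 28.48
tcp_pos: [0.4498, -0.2506, 0.2171]
orientation: [0.708, 0.706, 0.001, 0.002]
wrist_force: [-1.0, -0.4, -0.0]
gripper_width: 0.0394
brass [-0.0004  0.0228]
nut [-0.0007 -0.0394]
sbush [0.0014 0.0535]
```

View pics/top21.png

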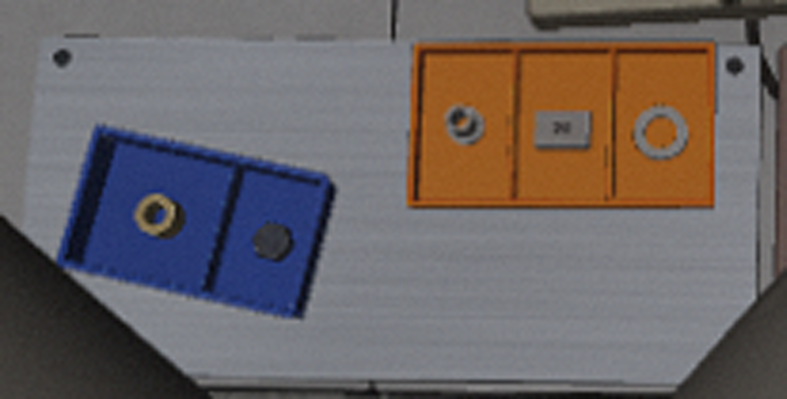

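View pics/side21.png

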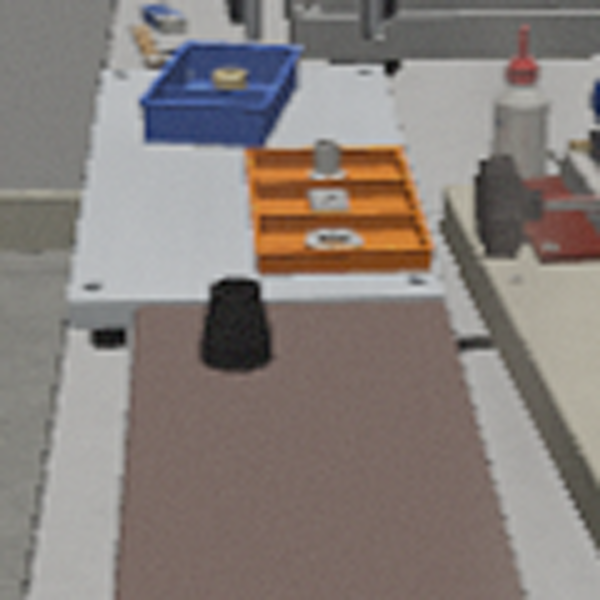

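All five parts lie flat near their compartment centres: block (562,130) and ring (660,131) in the top crop. The loupe is where it was, at (236,325) in the side crop. Handing in.

```bash
python3 -c "
from workcell import *
print(close_job())"
```

```text
the job is handed in; nothing more can be done
None
```

All five parts are in their compartments, and I handed the job in at about 29 s of the 120 s allowed.

- **Blue tray:** the brass bushing is in the larger compartment and the hexagonal nut in the smaller one. I measured them about 3 mm and 1.5 mm from their compartment centres.
- **Orange tray:** the block is in the middle, the steel bushing in the +y outer compartment (about 1.5 mm off centre) and the ring in the -y one. I judged the block and ring positions only by eye; both look near centre.
- **Flatness:** in the last pictures the bushings stand upright, and the block and ring lie flat in both views. The nut was visible only from the top, where it looks flat.
- **Loupe and remote:** the loupe shows no change in the side view. I did not check the remote in a final picture, but the gripper never went near it.

Two readings were off:
- **Grip widths:** the gripper read about 2 to 6 mm less than the true part widths, most on the ring. Every grasp still held.
- **Ring placing:** the ring was briefly pressed onto the floor at about 55 N at the wrist, under the 120 N limit. I eased off before releasing it.

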